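# Clamp two sample bottles on a sloping stand to the set torque

## Robot

A 7-joint arm with a two-finger parallel gripper is mounted at the origin on a cart in front of the work surface, level with it; the furniture and walls round the work are solid. World frame = base frame: x ahead of the robot, y to its left, z up, the work surface at z = 0. Lengths are in m, angles in rad, forces in N, time in s.
With the tool pointing down it reaches from about 0.35 to 0.9 m from the base axis. Payload 19.9 kg.
Tool frame: the origin (TCP) lies at the centre of the arm's flange, where the gripper is bolted on; the fingertips stand 199 mm ahead of it and the grasp point (between the pads) lies 180 mm ahead of it; z points along the fingers, y is the line along which they close (so a half turn about z gives the same grasp; the last joint's range is limited). The gripper opens to 94 mm and grips with 3 to 60 N. Pads are 16 mm wide; open, the fingers measure 119 mm over their backs; the gripper's body (75 mm by 177 mm) begins 78 mm behind the grasp point.
Start: joints at [-1.294, 0.417, -0.01, 1.614, 0.005, 1.111, -0.053], TCP at [0.196, 0.594, 0.405] pointing down, gripper open.
Joint ranges: [-2.81, 2.81], [-0.39, 2.02], [-1.27, 1.25], [0.06, 2.57], [-1.19, 4.33], [0.19, 2], [-2.82, 2.82]. Speed limits (rad/s): [1.89, 1.89, 2.39, 2.39, 3.01, 3.01, 3.01].

## Interface

Orientations are given as [roll, pitch, yaw] about the fixed x, y, z axes, in that order (R = Rz(yaw) Ry(pitch) Rx(roll)).
In Python, from bench import status, cams, ticket gives the robot as it stands.
- The arm moves only by the tool drive_tool, never from a script. Its argument "motion" is a list of rows, each an object with "translation": the shift along the tool's x, y, z in cm, a list of three; "rot": the turn, a rotation vector about the tool's x, y, z in degrees, a list of three; "gripper": the opening in per cent of the stroke, from 0 (shut) to 100 (fully open). A call has 1 to 8 rows; each row shifts and turns the commanded pose from where the row before left it, along the tool's axes as they then stand; what a row does not reach is not made up. A row lasts 1/10 s, in which the tool goes at most 50 mm and 8.59 degrees, less where a joint would pass 70% of its speed; a pose out of reach is approached as far as the arm can. A call is refused whole if a number of a shift passes 5 or a number of a turn 8.59, either way. A call with a gripper value outside its range is refused whole. The fingers move at their own pace and stop on an object; "force" is the grip in N (left out, the last holds). Time passes only in rows, so rows that do not move let the fingers close. It gives the time, the measured TCP pose, the force, the opening and the grip force at its end, in the units of the state.
- status.sense(): the state, without advancing time (a new reading comes with each control period).
- cams.read_camera(name): name is "scene" or "top" or "wrist"; returns a dict with "img" (420x560x3 uint8, blue, green, red), "depth" (420x560 float32, m along the optical axis (not along the pixel's ray), 0 where there is no reading), "fx", "fy", "cx", "cy" (pixels), "R" (3x3) and "t" (3): a world point X has camera coordinates R X + t; the wrist camera has in their place "tool_from_camera" (4x4, takes a point from camera to tool coordinates, whose origin is the TCP and whose axes are the flange's). Camera axes: x right, y down, z forward; pixel columns grow to the right and rows downward; lengths in m; the calibration is good to about 2 mm. A picture is of the moment at which its call begins: read the wrist's pose just before it.
- ticket.job_done(): hands the job in; it is judged then, once.
The state is a dict: "clock": time; "qpos": joint angles; "joint_velocities": joint speeds; "effort": joint torques, N m; "ee_pos": TCP position; "tcp_rot": TCP orientation; "force": force on the tool from outside, world axes, zero at the start; "wrist_torque": the same for the moment, N m; "gripper_width": finger opening in m; "grip_force": force on a finger pad.
Only numpy, scipy, OpenCV 4.12 (cv2) and the standard library are available. Lean on these libraries where they do the work, as an engineer would, in place of code of your own. Each camera call takes 0.05 s, during which the arm holds its last target. There are 200 camera calls.

## Task

Stand the two loose sample bottles from the worktop side by side on the sloping bed of the clamp stand, between jaw and fence, each square on the bed and resting against the lower lip. Then push the torque-limited lever clockwise (seen from above) until it has clamped the bottles and clearly slips on its collar by one or two scale marks, stop turning there, and only then push the locking tab fully home, away from the robot. Do not tip the bottles over and leave the tape roll, timer and glass dish alone.

Things in the scene. Friction and masses are not known exactly. Their poses are not given: they have to be found in the camera images.
- bottle_a_mid (a point): White plastic sample bottle with screw cap, standing on the worktop; 46 mm diameter, 112 mm tall, 55 g or so; straight body up to about 75 mm, then shoulder and cap. Point: on its axis, 56 mm above its underside (half-way up); z = bottle axis. The two bottles are alike and either may stand on either side.
- bottle_b_mid (a point): The other, identical loose sample bottle; same point and axes. (The bottles in the baskets do not belong to this task.)
- stand: Clamp stand, fixed: grey base plate 140 x 318 x 12 mm; white drive housing with the lever at its right (-y) end, top 81 mm above the worktop; sloping bed in the middle; white lock block at its left (+y) end, top 56 mm up. Origin on the worktop, below the middle of the bed; x points away from the robot, y to the left, z up.
- bed: Steel bed sloping 14 degrees down towards the robot, 84 mm long, with an 18 mm high lip (cleat) along its lower edge. Origin at mid-width on its surface, at the foot of the lip's inner face, 30 mm above the worktop; x up the slope, y along the lip (left), z square to the bed. A bottle against the lip has its axis at x = 23 mm and its half-way point at z = 56 mm.
- jaw: Moving jaw, an aluminium wall 72 mm along the slope, 12 mm thick, 35 mm high above the bed, at the right (-y) of the bed. Origin on its clamping face, level with the bed surface and the foot of the lip; axes as the bed's. The bottles go on its +y side. It travels to +y, 20 mm per rad of the collar, when the lever is pushed clockwise.
- fence: Opposite wall of the same size, at the left (+y) of the bed, set at a different place in each start (does not move in use). Origin on its clamping face, level with the bed surface and the foot of the lip; axes as the bed's. The bottles go on its -y side. Jaw and fence are 108 to 128 mm apart at the start; the two bottles take 92 mm.
- lever_axis (a point): Point on the lever's fixed vertical axis of rotation, 137 mm above the worktop, over the drive housing. Clockwise (from above) tightens: about 2 N at the knob turns lever and collar together, some 0.7 to 1.9 rad, until both bottles are clamped; then at about 4 N the lever slips on the collar, which stays. No spring: the lever stays where it is left.
- lever_knob (a point): Upright black knob at the end of the steel lever, 18 mm diameter, from 97 to 163 mm above the worktop, 100 mm from the axis. Point on the knob's axis, 137 mm above the worktop; x points outward along the lever, z up. At the start the lever points roughly away from the robot; tightening swings it over the right side (-y), then towards the robot.
- lever (a joint): Slip of the lever on its collar, rad: 0 at the start, stays near 0 (within 0.03) while the collar turns along, grows once the set torque is reached. It shows as the white pointer on the lever moving along the black collar marks, 0.15 rad (8.6 degrees) apart. Right: 0.08 to 0.6 rad; more is overrun.
- lock_tab (a point): Upright black locking tab on top of the lock block, 14 mm (x) x 26 mm (y), from 57 to 115 mm above the worktop. Point at its middle, 93 mm above the worktop; axes as the stand's.
- lock (a joint): Travel of the locking tab, m: slides away from the robot (stand's +x) to its hard stop at 0.025 (home); starts between 0 and 0.005; takes about 2 N and stays where it is left.
- tape: Bystander: roll of tape, 68 mm diameter, 19 mm high, lying at the front edge. Origin at the centre of its underside.
- timer: Bystander: white bench timer, 58 x 66 x 20 mm. Origin at the centre of its underside.
- dish: Bystander: open glass dish, 70 mm diameter, 16 mm high. Origin at the centre of its underside.
Things that resemble listed ones, but are neither listed nor needed, are in the scene too. What is shaped like the part that bears bottle_b_mid but green is not meant.

How it is judged:
By the outcome, as a careful person would: the job done as asked, in the order asked, and still so for the second after the job is handed in, with the robot touching nothing.
It also fails if it takes over 72 s, if anything falls off the work surface, if the arm or the gripper's body presses on something with over 40 N, if the wrist force passes 120 N, or if a joint passes its speed limit or range.

## Working session

There is one attempt and no reset: what is moved stays moved. The work goes in short steps, Python scripts to look and compute and a tool call to move; the robot and the scene stay as the last step left them, time stands still between calls to the robot, and variables do not carry over. Pictures are saved under pics/ and viewed, at most 10 in all, crops included, and the job is handed in when it is done.

Besides the shell and the picture viewer there is one more tool, called after "Request:" as name(argument=value, ...), one argument or row to a line, values as JSON. drive_tool: Moves the arm, as the interface text tells. Its arguments: {"type":"object","properties":{"motion":{"type":"array"},"force":{"type":"number"}},"required":["motion"]}

```bash
ls; mkdir -p pics; cat > h.py <<'E'
import numpy as np, cv2
from bench import status, cams, ticket
from scipy.spatial.transform import Rotation as Ro
def cam(n):
    s=status.sense(); c=cams.read_camera(n)
    if n=="wrist":
        T=np.eye(4);T[:3,:3]=Ro.from_euler('xyz',s['tcp_rot']).as_matrix();T[:3,3]=s['ee_pos']
        W=T@np.array(c['tool_from_camera']); c['W']=W
    else:
        W=np.eye(4);R=np.array(c['R']);W[:3,:3]=R.T;W[:3,3]=-R.T@np.array(c['t']);c['W']=W
    return c
def cloud(c):
    d=c['depth'];v,u=np.mgrid[:d.shape[0],:d.shape[1]]
    P=np.stack([(u-c['cx'])/c['fx']*d,(v-c['cy'])/c['fy']*d,d],-1)
    P=P@c['W'][:3,:3].T+c['W'][:3,3]; P[d<=0]=np.nan
    return P
E
python3 - <<'E'
from h import *
s=status.sense();print(s)
a=cam('scene');b=cam('top')
cv2.imwrite('pics/s.png',a['img']);cv2.imwrite('pics/t.png',b['img'])
np.savez('v0.npz',s=cloud(a),t=cloud(b))
E
```

```text
pics
{'clock': 0.0, 'qpos': array([-1.29347559,  0.41798185, -0.01027473,  1.61417353,  0.00471398,
        1.11070116, -0.05303383]), 'joint_velocities': array([-0.00094518,  0.00038041,  0.00085312,  0.00290724, -0.00024902,
       -0.00204407, -0.00030602]), 'effort': array([ 1.08329557e-04, -8.51268911e+01,  6.38314951e-01, -4.25986862e+01,
       -4.89107764e-02,  1.86706841e-02,  1.18947569e-04]), 'ee_pos': array([0.19587293, 0.59337243, 0.40402063]), 'tcp_rot': array([-3.14035709e+00,  1.16207093e-04,  2.82272678e+00]), 'force': array([-4.51146441e-01,  6.46491548e-01,  3.06536778e-04]), 'wrist_torque': array([-0.01997097,  0.01212167,  0.00246678]), 'grip_force': 0.0, 'gripper_width': 0.09423028768837642}
```

View pics/s.png

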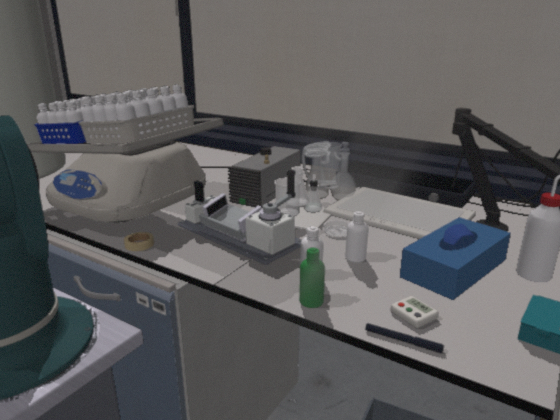

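View pics/t.png

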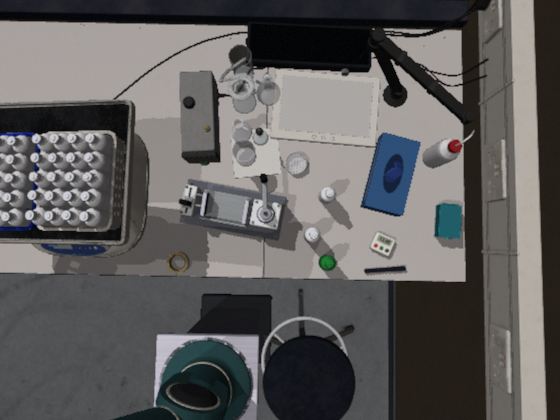

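Top view: white bottles at (328,195) and (312,235). The green decoy is at (327,263) and the basket bottles, at left (0–110, 130–230), don't belong to the task. The stand is at about (235,210), knob (264,178), lock tab (186,203). Tape (178,262), timer (382,243) and dish (297,163) are bystanders. I choose the two white ones; next I measure them and check with a close crop.

```bash
python3 - <<'E'
from h import *
f=np.load('v0.npz');t=f['t'];im=cv2.imread('pics/t.png')
for n,(u,v) in dict(A=(328,195),B=(312,235),green=(327,263),knob=(264,178),tab=(186,203),axis=(265,213),dish=(297,163),tape=(178,262),timer=(382,243),tabl=(330,225)).items():
    print(n,np.round(t[v,u],3))
def circ(u,v,z0,z1,r=16):
    p=t[v-r:v+r,u-r:u+r].reshape(-1,3);p=p[(p[:,2]>z0)&(p[:,2]<z1)];return len(p),np.round(np.median(p,0),4),np.round((np.nanmin(p,0)+np.nanmax(p,0))/2,4),np.ptp(p,axis=0).round(3)
for u,v in((328,195),(312,235)): print(circ(u,v,.098,.125))
print('knob',circ(264,178,.15,.18,8)); print('tab',circ(186,203,.1,.13,14))
c=cv2.resize(im[150:280,165:345],None,fx=4,fy=4,interpolation=cv2.INTER_CUBIC);cv2.imwrite('pics/tc.png',c)
# stand orientation: base plate
p=t[165:250,165:300].reshape(-1,3)
m=(p[:,2]>.006)&(p[:,2]<.018)
q=p[m][:,:2].astype(np.float32);print(len(q),cv2.minAreaRect(q))
E
```

```text
A [ 0.583 -0.358  0.111]
B [ 0.464 -0.312  0.115]
green [ 0.385 -0.357  0.113]
knob [ 0.62  -0.171  0.165]
tab [0.55  0.057 0.115]
axis [ 0.526 -0.174  0.113]
dish [ 0.696 -0.269  0.007]
tape [0.372 0.102 0.   ]
timer [ 0.446 -0.539  0.017]
tabl [ 0.499 -0.377  0.002]
(52, array([ 0.5882, -0.36  ,  0.1109]), array([ 0.5872, -0.3593,  0.1092]), array([0.021, 0.02 , 0.014]))
(51, array([ 0.4647, -0.3151,  0.1107]), array([ 0.466 , -0.314 ,  0.1097]), array([0.02 , 0.02 , 0.017]))
knob (43, array([ 0.6233, -0.1657,  0.1636]), array([ 0.6232, -0.1669,  0.1634]), array([0.017, 0.02 , 0.008]))
tab (48, array([0.5526, 0.0659, 0.1144]), array([0.5533, 0.0677, 0.1097]), array([0.017, 0.027, 0.018]))
2338 ((0.5510979294776917, -0.06326393783092499), (0.2682636082172394, 0.42933329939842224), 1.212941288948059)
```

View pics/tc.png

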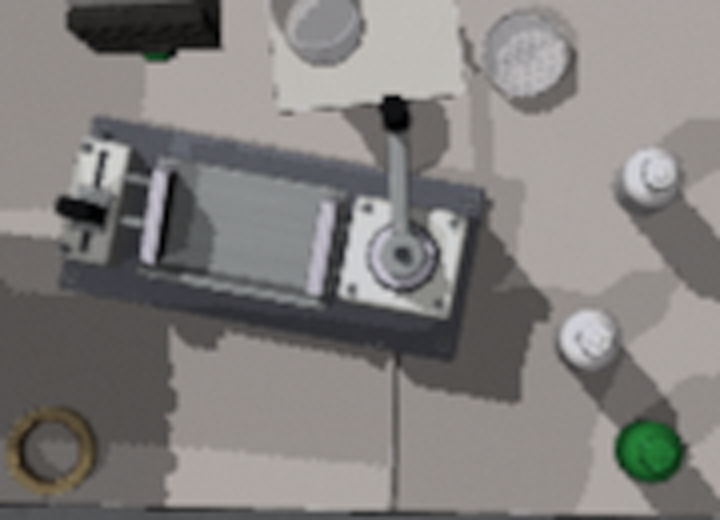

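```bash
python3 - <<'E'
from h import *
f=np.load('v0.npz');t=f['t'];s=f['s']
for n,c in(('t',t),('s',s)):
    p=c.reshape(-1,3);p=p[np.isfinite(p).all(1)]
    for y0 in(.15,.2,.25,.3,.4,.5,.6):
        q=p[(p[:,1]>y0)&(p[:,1]<y0+.05)&(p[:,0]>.2)&(p[:,0]<1)]
        hi=q[q[:,2]>.1]; print(n,y0,len(hi),(hi[:,2].max().round(3),hi[:,0].min().round(3)) if len(hi) else '')
p=t.reshape(-1,3)
def rect(z0,z1,x0,x1,y0,y1):
    q=p[(p[:,2]>z0)&(p[:,2]<z1)&(p[:,0]>x0)&(p[:,0]<x1)&(p[:,1]>y0)&(p[:,1]<y1)][:,:2].astype(np.float32)
    r=cv2.minAreaRect(q);return len(q),np.round(r[0],4),np.round(r[1],3),round(r[2],1)
print('plate',rect(.007,.016,.43,.66,-.23,.11))
print('housing',rect(.076,.086,.45,.62,-.25,-.1))
print('block',rect(.051,.060,.45,.64,.0,.12))
E
```

```text
t 0.15 1031 (np.float64(0.227), np.float64(0.428))
t 0.2 4367 (np.float64(0.335), np.float64(0.425))
t 0.25 2646 (np.float64(0.333), np.float64(0.424))
t 0.3 2556 (np.float64(0.325), np.float64(0.424))
t 0.4 2277 (np.float64(0.308), np.float64(0.421))
t 0.5 832 (np.float64(0.271), np.float64(0.424))
t 0.6 0 
s 0.15 977 (np.float64(0.273), np.float64(0.426))
s 0.2 3978 (np.float64(0.331), np.float64(0.423))
s 0.25 1831 (np.float64(0.329), np.float64(0.422))
s 0.3 1515 (np.float64(0.319), np.float64(0.423))
s 0.4 918 (np.float64(0.292), np.float64(0.423))
s 0.5 564 (np.float64(0.287), np.float64(0.423))
s 0.6 68 (np.float64(0.274), np.float64(0.427))
plate (1568, array([ 0.5451, -0.0605]), array([0.23 , 0.338]), 0.1)
housing (501, array([ 0.5261, -0.1606]), array([0.11 , 0.079]), 80.7)
block (309, array([0.5599, 0.04  ]), array([0.091, 0.094]), 80.8)
```

```bash
cat >> h.py <<'E'
PSI=np.deg2rad(-9.3)
def Rt(psi=None,tilt=0):
    psi=PSI if psi is None else psi
    c,s=np.cos(np.deg2rad(tilt)),np.sin(np.deg2rad(tilt))
    return Ro.from_euler('z',psi).as_matrix()@np.array([[0,c,s],[1,0,0],[0,s,-c]])
def pose():
    s=status.sense();return np.array(s['ee_pos']),Ro.from_euler('xyz',s['tcp_rot']).as_matrix()
def plan(wps,dt=.1,da=.5):
    """wps: (grasp point xyz, R, rows); prints rounded rows (tool axes cm / deg)"""
    p,R=pose();k=0
    for g,Rg,n in wps:
        tp=np.array(g)-Rg[:,2]*.18
        p0=p.copy();rv=Ro.from_matrix(R.T@Rg).as_rotvec();R0=R.copy()
        for i in range(1,n+1):
            pi=p0+(tp-p0)*i/n;Ri=R0@Ro.from_rotvec(rv*i/n).as_matrix()
            t=np.round(R.T@(pi-p)*100/dt)*dt; w=np.round(np.rad2deg(Ro.from_matrix(R.T@Ri).as_rotvec())/da)*da
            p=p+R@t/100;R=R@Ro.from_rotvec(np.deg2rad(w)).as_matrix()
            print(k//8,{"translation":[round(float(x),2)+0. for x in t],"rot":[round(float(x),1)+0. for x in w]});k+=1
        print('  end err mm',np.round((p-tp)*1e3,1),'deg',np.round(np.rad2deg(Ro.from_matrix(R.T@Rg).as_rotvec()),2))
E
python3 - <<'E'
from h import *
p,R=pose();V=lambda a:Rt(np.deg2rad(a))
plan([((.32,.30,.28),V(40),8),((.47,-.07,.31),V(-9.3),10)])
E
```

```text
0 {'translation': [-2.6, -3.0, -0.7], 'rot': [0.0, 0.0, 4.0]}
0 {'translation': [-2.8, -2.8, -0.7], 'rot': [0.0, 0.0, 4.0]}
0 {'translation': [-3.1, -2.6, -0.7], 'rot': [0.0, 0.0, 4.0]}
0 {'translation': [-3.2, -2.4, -0.7], 'rot': [0.0, 0.0, 4.0]}
0 {'translation': [-3.3, -2.2, -0.7], 'rot': [0.0, 0.0, 4.0]}
0 {'translation': [-3.5, -1.9, -0.7], 'rot': [0.0, 0.0, 4.0]}
0 {'translation': [-3.6, -1.6, -0.7], 'rot': [0.0, 0.0, 4.0]}
0 {'translation': [-3.7, -1.5, -0.7], 'rot': [0.0, 0.0, 3.5]}
  end err mm [-0.5 -0.1  0.4] deg [-0.05  0.03  0.24]
1 {'translation': [-3.8, -1.2, -0.3], 'rot': [0.0, 0.0, 5.0]}
1 {'translation': [-3.9, -0.9, -0.3], 'rot': [0.0, 0.0, 5.0]}
1 {'translation': [-3.9, -0.6, -0.3], 'rot': [0.0, 0.0, 5.0]}
1 {'translation': [-4.0, -0.2, -0.3], 'rot': [0.0, 0.0, 5.0]}
1 {'translation': [-4.0, 0.1, -0.3], 'rot': [0.0, 0.0, 5.0]}
1 {'translation': [-4.0, 0.5, -0.3], 'rot': [0.0, 0.0, 4.5]}
1 {'translation': [-3.9, 0.8, -0.3], 'rot': [0.0, 0.0, 5.0]}
1 {'translation': [-3.8, 1.1, -0.2], 'rot': [0.0, 0.0, 5.0]}
2 {'translation': [-3.8, 1.5, -0.3], 'rot': [0.0, 0.0, 5.0]}
2 {'translation': [-3.5, 1.7, -0.3], 'rot': [0.0, 0.0, 5.0]}
  end err mm [-0.4  0.4 -0.3] deg [-0.01  0.06  0.04]
```

Request:
drive_tool(
  motion=[
    {"translation": [-2.6, -3.0, -0.7], "rot": [0, 0, 4]},
    {"translation": [-2.8, -2.8, -0.7], "rot": [0, 0, 4]},
    {"translation": [-3.1, -2.6, -0.7], "rot": [0, 0, 4]},
    {"translation": [-3.2, -2.4, -0.7], "rot": [0, 0, 4]},
    {"translation": [-3.3, -2.2, -0.7], "rot": [0, 0, 4]},
    {"translation": [-3.5, -1.9, -0.7], "rot": [0, 0, 4]},
    {"translation": [-3.6, -1.6, -0.7], "rot": [0, 0, 4]},
    {"translation": [-3.7, -1.5, -0.7], "rot": [0, 0, 3.5]},
  ],
)

```text
schema error: expected keys translation, rot, gripper
```

Request:
drive_tool(
  motion=[
    {"translation": [-3.8, -1.2, -0.3], "rot": [0, 0, 5]},
    {"translation": [-3.9, -0.9, -0.3], "rot": [0, 0, 5]},
    {"translation": [-3.9, -0.6, -0.3], "rot": [0, 0, 5]},
    {"translation": [-4.0, -0.2, -0.3], "rot": [0, 0, 5]},
    {"translation": [-4.0, 0.1, -0.3], "rot": [0, 0, 5]},
    {"translation": [-4.0, 0.5, -0.3], "rot": [0, 0, 4.5]},
    {"translation": [-3.9, 0.8, -0.3], "rot": [0, 0, 5]},
    {"translation": [-3.8, 1.1, -0.2], "rot": [0, 0, 5]},
  ],
)

```text
schema error: expected keys translation, rot, gripper
```

Request:
drive_tool(
  motion=[
    {"translation": [-3.8, 1.5, -0.3], "rot": [0, 0, 5]},
    {"translation": [-3.5, 1.7, -0.3], "rot": [0, 0, 5]},
    {"translation": [0, 0, 0], "rot": [0, 0, 0]},
    {"translation": [0, 0, 0], "rot": [0, 0, 0]},
  ],
)

```text
schema error: expected keys translation, rot, gripper
```

```bash
python3 - <<'E'
from h import *
p,R=pose();print(p,R.round(3),status.sense()['qpos'])
c=cam('wrist');np.savez('v1.npz',P=cloud(c));cv2.imwrite('pics/w1.png',c['img'])
E
```

```text
[0.19582313 0.59342461 0.40411178] [[-0.95   0.313 -0.   ]
 [ 0.313  0.95  -0.001]
 [-0.    -0.001 -1.   ]] [-1.29353681  0.41791116 -0.01031589  1.61406124  0.00469583  1.11067064
 -0.05300111]
```

View pics/w1.png

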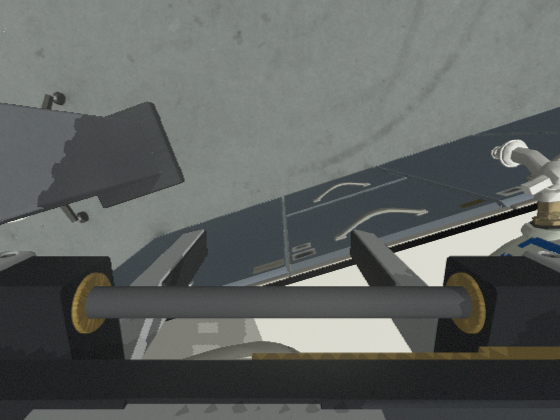

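The view shows only the floor; the moves were refused because the gripper key was missing. Repeating them with it.

Request:
drive_tool(
  motion=[
    {"translation": [-2.6, -3.0, -0.7], "rot": [0, 0, 4], "gripper": 100},
    {"translation": [-2.8, -2.8, -0.7], "rot": [0, 0, 4], "gripper": 100},
    {"translation": [-3.1, -2.6, -0.7], "rot": [0, 0, 4], "gripper": 100},
    {"translation": [-3.2, -2.4, -0.7], "rot": [0, 0, 4], "gripper": 100},
    {"translation": [-3.3, -2.2, -0.7], "rot": [0, 0, 4], "gripper": 100},
    {"translation": [-3.5, -1.9, -0.7], "rot": [0, 0, 4], "gripper": 100},
    {"translation": [-3.6, -1.6, -0.7], "rot": [0, 0, 4], "gripper": 100},
    {"translation": [-3.7, -1.5, -0.7], "rot": [0, 0, 3.5], "gripper": 100},
  ],
)

```text
clock: 0.95
ee_pos: [0.3199, 0.2983, 0.4609]
tcp_rot: [3.142, -0.0, 2.27]
force: [1.0, -0.3, 0.3]
gripper_width: 0.0941
grip_force: 0.0
```

Request:
drive_tool(
  motion=[
    {"translation": [-3.8, -1.2, -0.3], "rot": [0, 0, 5], "gripper": 100},
    {"translation": [-3.9, -0.9, -0.3], "rot": [0, 0, 5], "gripper": 100},
    {"translation": [-3.9, -0.6, -0.3], "rot": [0, 0, 5], "gripper": 100},
    {"translation": [-4.0, -0.2, -0.3], "rot": [0, 0, 5], "gripper": 100},
    {"translation": [-4.0, 0.1, -0.3], "rot": [0, 0, 5], "gripper": 100},
    {"translation": [-4.0, 0.5, -0.3], "rot": [0, 0, 4.5], "gripper": 100},
    {"translation": [-3.9, 0.8, -0.3], "rot": [0, 0, 5], "gripper": 100},
    {"translation": [-3.8, 1.1, -0.2], "rot": [0, 0, 5], "gripper": 100},
  ],
)

```text
clock: 1.75
ee_pos: [0.4399, 0.0027, 0.484]
tcp_rot: [3.141, -0.0, 1.58]
force: [-0.1, 1.4, -0.2]
gripper_width: 0.0936
grip_force: 0.0
```

Request:
drive_tool(
  motion=[
    {"translation": [-3.8, 1.5, -0.3], "rot": [0, 0, 5], "gripper": 100},
    {"translation": [-3.5, 1.7, -0.3], "rot": [0, 0, 5], "gripper": 100},
    {"translation": [0, 0, 0], "rot": [0, 0, 0], "gripper": 100},
    {"translation": [0, 0, 0], "rot": [0, 0, 0], "gripper": 100},
  ],
)

```text
clock: 2.15
ee_pos: [0.4696, -0.07, 0.4894]
tcp_rot: [-3.141, 0.0, 1.408]
force: [-1.0, 0.9, -0.5]
gripper_width: 0.094
grip_force: 0.0
```

```bash
python3 - <<'E'
from h import *
p,R=pose();print(p,R.round(3),status.sense()['qpos'])
c=cam('wrist');P=cloud(c);np.savez('v1.npz',P=P);cv2.imwrite('pics/w2.png',c['img'])
print(np.array(c['tool_from_camera']).round(3))
for u,v in((100,100),(460,100),(280,200),(100,240),(460,240)):print(u,v,P[v,u].round(3))
E
```

```text
[ 0.46955085 -0.06995611  0.48942484] [[ 0.162  0.987 -0.001]
 [ 0.987 -0.162 -0.   ]
 [-0.    -0.001 -1.   ]] [-0.57373626  0.06785555  0.69557791  1.88137188 -0.0459818   1.20900871
 -0.02577045]
[[-0.    -0.974 -0.227  0.065]
 [ 1.    -0.     0.    -0.001]
 [-0.    -0.227  0.974  0.02 ]
 [ 0.     0.     0.     1.   ]]
100 100 [-0.281  0.297 -0.903]
460 100 [0.693 0.005 0.117]
280 200 [ 0.466 -0.101  0.001]
100 240 [ 0.149 -0.121 -0.003]
460 240 [ 0.759 -0.22   0.001]
```

View pics/w2.png

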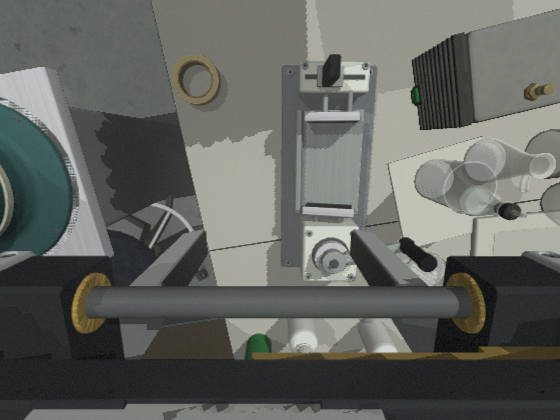

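The wrist view shows the stand upright: tab (332,70), fence top (332,116), jaw top (328,211), lever hub (330,257), knob (418,253). Now I measure these.

```bash
python3 - <<'E'
from h import *
P=np.load('v1.npz')['P'];p=P[55:285,265:385].reshape(-1,3)
def rect(n,z0,z1,box=None,pp=p):
    q=pp[(pp[:,2]>z0)&(pp[:,2]<z1)]
    if box: q=q[(q[:,0]>box[0])&(q[:,0]<box[1])&(q[:,1]>box[2])&(q[:,1]<box[3])]
    q=q[:,:2].astype(np.float32);r=cv2.minAreaRect(q);print(n,len(q),np.round(r[0],4),np.round(r[1],3),round(r[2],1))
rect('plate',.008,.016)
rect('housing',.078,.085)
rect('block',.053,.060)
rect('tab',.105,.12,(.4,.7,0,.15))
rect('knob',.15,.17,None,P[220:290,380:450].reshape(-1,3))
Rs=Ro.from_euler('z',PSI).as_matrix()
# stand coords relative to rough origin
O=np.array([.545,-.0605,0]);q=(p-O)@Rs
for n,(u,v) in dict(fencetop=(332,116),jawtop=(328,211),bedmid=(335,165),bedlow=(310,165),bedhi=(355,165)).items():
    print(n,P[v,u].round(4),((P[v,u]-O)@Rs).round(4))
# wall tops: height above bed plane
for n,(v0,v1) in dict(fence=(105,126),jaw=(200,220)).items():
    w=(P[v0:v1,296:366].reshape(-1,3)-O)@Rs
    b=30e-3+ (w[:,0]+.042)*np.tan(np.deg2rad(14))
    h=w[:,2]-b; m=(h>.028)&(h<.042)
    w=w[m];A=np.c_[w[:,0],np.ones(len(w))];k=np.linalg.lstsq(A,w[:,2],rcond=None)[0]
    print(n,m.sum(),'x',np.percentile(w[:,0],[1,99]).round(4),'y',np.percentile(w[:,1],[1,50,99]).round(4),'slope',np.rad2deg(np.arctan(k[0])).round(2),'z@0',k[1].round(4))
b=(P[130:195,303:362].reshape(-1,3)-O)@Rs;b=b[b[:,2]>.02]
k=np.linalg.lstsq(np.c_[b[:,:2],np.ones(len(b))],b[:,2],rcond=None)[0];print('bed',len(b),k,b[:,0].min(),b[:,0].max())
for v in (150,175):
  print([(u,*((P[v,u]-O)@Rs).round(4)[[0,2]]) for u in range(284,374,3)])
E
```

```text
plate 5356 [ 0.5448 -0.0686] [0.317 0.14 ] 80.4
housing 2065 [ 0.5436 -0.0704] [0.294 0.078] 80.5
block 1794 [ 0.5486 -0.052 ] [0.273 0.093] 81.1
tab 315 [0.5552 0.0643] [0.024 0.014] 81.8
knob 314 [ 0.6257 -0.1683] [0.02 0.02] 53.7
fencetop [0.553  0.0131 0.076 ] [-0.004   0.0739  0.076 ]
jawtop [ 0.5322 -0.1125  0.0755] [-0.0042 -0.0534  0.0755]
bedmid [ 0.5557 -0.0544  0.0407] [0.0096 0.0077 0.0407]
bedlow [ 0.5201 -0.0492  0.0334] [-0.0264  0.0072  0.0334]
bedhi [ 0.5828 -0.0582  0.0486] [0.0369 0.0084 0.0486]
fence 553 x [-0.0382  0.0293] y [0.0677 0.0735 0.0799] slope 13.82 z@0 0.0751
jaw 463 x [-0.0384  0.0291] y [-0.0602 -0.0535 -0.0482] slope 14.02 z@0 0.075
bed 3749 [ 0.24853224 -0.00049501  0.03898191] -0.03785826400719346 0.044776704656037676
[(284, np.float64(-0.0649), np.float64(0.0117)), (287, np.float64(-0.0603), np.float64(0.0119)), (290, np.float64(-0.0556), np.float64(0.0108)), (293, np.float64(-0.0509), np.float64(0.0108)), (296, np.float64(-0.0483), np.float64(0.045)), (299, np.float64(-0.0441), np.float64(0.0465)), (302, np.float64(-0.0391), np.float64(0.0379)),
[... 1804 characters left out ...]
329, np.float64(0.0016), np.float64(0.0394)), (332, np.float64(0.0056), np.float64(0.0417)), (335, np.float64(0.0102), np.float64(0.0408)), (338, np.float64(0.0145), np.float64(0.0417)), (341, np.float64(0.0185), np.float64(0.0434)), (344, np.float64(0.0227), np.float64(0.0446)), (347, np.float64(0.0269), np.float64(0.0453)), (350, np.float64(0.031), np.float64(0.0467)), (353, np.float64(0.035), np.float64(0.0482)), (356, np.float64(0.0391), np.float64(0.0491)), (359, np.float64(0.0437), np.float64(0.0483)), (362, np.float64(0.059), np.float64(0.0108)), (365, np.float64(0.0635), np.float64(0.0116)), (368, np.float64(0.0686), np.float64(0.0105)), (371, np.float64(0.0764), np.float64(0.0009))]
```

```bash
sed -i 's/deg2rad(-9.3)/deg2rad(-9.5)/' h.py; cat >> h.py <<'E'
O=np.array([.545,-.0605,0])
def st(x,y,z): return O+Ro.from_euler('z',PSI).as_matrix()@np.array([x,y,z])
LIPX=-.0365
def bed(bx,y,bz): # bed x up-slope from lip foot, y in O frame, z normal
    c,s=np.cos(np.deg2rad(14)),np.sin(np.deg2rad(14))
    return st(LIPX+bx*c-bz*s,y,.030+bx*s+bz*c)
E
python3 - <<'E'
from h import *
plan([((.467,-.3175,.21),Rt(),7),((.467,-.3175,.052),Rt(),5)])
E
```

```text
0 {'translation': [-3.5, 0.5, 1.4], 'rot': [0.0, 0.0, 0.0]}
0 {'translation': [-3.5, 0.6, 1.4], 'rot': [0.0, 0.0, 0.0]}
0 {'translation': [-3.5, 0.5, 1.5], 'rot': [0.0, 0.0, 0.0]}
0 {'translation': [-3.5, 0.5, 1.4], 'rot': [0.0, 0.0, 0.0]}
0 {'translation': [-3.5, 0.6, 1.4], 'rot': [0.0, 0.0, 0.0]}
0 {'translation': [-3.5, 0.5, 1.4], 'rot': [0.0, 0.0, 0.0]}
0 {'translation': [-3.6, 0.5, 1.4], 'rot': [0.0, 0.0, 0.5]}
  end err mm [-0.5 -0.4  0.4] deg [-0.04  0.01 -0.22]
0 {'translation': [0.0, 0.0, 3.2], 'rot': [0.0, 0.0, 0.0]}
1 {'translation': [0.0, 0.0, 3.1], 'rot': [0.0, 0.0, 0.0]}
1 {'translation': [0.0, 0.0, 3.2], 'rot': [0.0, 0.0, 0.0]}
1 {'translation': [0.0, 0.0, 3.2], 'rot': [0.0, 0.0, 0.0]}
1 {'translation': [0.1, 0.1, 3.1], 'rot': [0.0, 0.0, 0.0]}
  end err mm [0.5 0.4 0.4] deg [-0.04  0.01 -0.22]
```

Request:
drive_tool(
  motion=[
    {"translation": [-3.5, 0.5, 1.4], "rot": [0, 0, 0], "gripper": 100},
    {"translation": [-3.5, 0.6, 1.4], "rot": [0, 0, 0], "gripper": 100},
    {"translation": [-3.5, 0.5, 1.5], "rot": [0, 0, 0], "gripper": 100},
    {"translation": [-3.5, 0.5, 1.4], "rot": [0, 0, 0], "gripper": 100},
    {"translation": [-3.5, 0.6, 1.4], "rot": [0, 0, 0], "gripper": 100},
    {"translation": [-3.5, 0.5, 1.4], "rot": [0, 0, 0.5], "gripper": 100},
    {"translation": [-3.6, 0.5, 1.4], "rot": [0, 0, 0], "gripper": 100},
    {"translation": [0, 0, 2], "rot": [0, 0, 0], "gripper": 100},
  ],
)

```text
clock: 3.0
ee_pos: [0.4654, -0.3213, 0.3704]
tcp_rot: [3.141, 0.002, 1.398]
force: [-0.7, 1.3, 0.1]
gripper_width: 0.094
grip_force: 0.0
```

Request:
drive_tool(
  motion=[
    {"translation": [0, 0, 3.5], "rot": [0, 0, 0], "gripper": 100},
    {"translation": [0, 0, 3.5], "rot": [0, 0, 0], "gripper": 100},
    {"translation": [0, 0, 3.5], "rot": [0, 0, 0], "gripper": 100},
    {"translation": [0, 0, 3.3], "rot": [0, 0, 0], "gripper": 100},
    {"translation": [0, 0, 0], "rot": [0, 0, 0], "gripper": 35},
    {"translation": [0, 0, 0], "rot": [0, 0, 0], "gripper": 35},
    {"translation": [0, 0, 0], "rot": [0, 0, 0], "gripper": 35},
    {"translation": [0, 0, 0], "rot": [0, 0, 0], "gripper": 35},
  ],
  force=15,
)

```text
clock: 3.8
ee_pos: [0.4667, -0.3183, 0.2343]
tcp_rot: [3.139, 0.0, 1.401]
force: [-0.1, 0.2, -0.1]
gripper_width: 0.0656
grip_force: 0.0
```

Request:
drive_tool(
  motion=[
    {"translation": [0, 0, 0], "rot": [0, 0, 0], "gripper": 35},
    {"translation": [0, 0, 0], "rot": [0, 0, 0], "gripper": 35},
    {"translation": [0, 0, 0], "rot": [0, 0, 0], "gripper": 35},
    {"translation": [0, 0, 0], "rot": [0, 0, 0], "gripper": 35},
    {"translation": [0, 0, 0], "rot": [0, 0, 0], "gripper": 35},
  ],
  force=15,
)

```text
clock: 4.3
ee_pos: [0.4663, -0.3184, 0.2331]
tcp_rot: [3.141, -0.0, 1.4]
force: [0.5, 1.5, 8.4]
gripper_width: 0.0458
grip_force: 15.0
```

```bash
python3 - <<'E'
from h import *
R=Rt(tilt=14)
for y in(.042,-.009):
  print(bed(.03,y,.054))
plan([((.467,-.318,.23),Rt(),5),(bed(.03,.042,.054+.14),R,10),(bed(.030,.042,.054+.012),R,5)])
E
```

```text
[ 0.53175762 -0.01569997  0.08965363]
[ 0.52334019 -0.06600054  0.08965363]
0 {'translation': [0.0, 0.0, -3.5], 'rot': [0.0, 0.0, 0.0]}
0 {'translation': [0.0, 0.0, -3.6], 'rot': [0.0, 0.0, 0.0]}
0 {'translation': [0.0, 0.0, -3.5], 'rot': [0.0, 0.0, 0.0]}
0 {'translation': [0.0, 0.1, -3.6], 'rot': [0.0, 0.0, 0.0]}
0 {'translation': [0.1, 0.0, -3.5], 'rot': [0.0, 0.0, -0.5]}
  end err mm [0.4 0.4 0.1] deg [0.03 0.   0.24]
0 {'translation': [3.1, -0.6, 0.1], 'rot': [-1.5, 0.0, 0.0]}
0 {'translation': [3.1, -0.7, 0.1], 'rot': [-1.5, 0.0, 0.0]}
0 {'translation': [3.1, -0.6, 0.0], 'rot': [-1.0, 0.0, 0.0]}
1 {'translation': [3.0, -0.6, 0.1], 'rot': [-1.5, 0.0, 0.0]}
1 {'translation': [3.1, -0.6, 0.0], 'rot': [-1.5, 0.0, 0.0]}
1 {'translation': [3.1, -0.7, 0.1], 'rot': [-1.5, 0.0, 0.0]}
1 {'translation': [3.1, -0.6, 0.0], 'rot': [-1.5, 0.0, 0.0]}
1 {'translation': [3.1, -0.6, 0.0], 'rot': [-1.0, 0.0, 0.0]}
1 {'translation': [3.1, -0.7, -0.1], 'rot': [-1.5, 0.0, 0.0]}
1 {'translation': [3.1, -0.6, 0.0], 'rot': [-1.5, 0.0, 0.0]}
  end err mm [0.1 0.4 0. ] deg [ 0.03 -0.06  0.23]
1 {'translation': [0.0, 0.0, 2.6], 'rot': [0.0, 0.0, 0.0]}
2 {'translation': [0.0, 0.0, 2.5], 'rot': [0.0, 0.0, 0.0]}
2 {'translation': [0.0, 0.0, 2.6], 'rot': [0.0, 0.0, 0.0]}
2 {'translation': [0.0, 0.0, 2.5], 'rot': [0.0, 0.0, 0.0]}
2 {'translation': [0.0, 0.0, 2.6], 'rot': [0.0, 0.0, 0.0]}
  end err mm [0.2 0.5 0. ] deg [ 0.03 -0.06  0.23]
```

Request:
drive_tool(
  motion=[
    {"translation": [0, 0, -3.5], "rot": [0, 0, 0], "gripper": 35},
    {"translation": [0, 0, -3.6], "rot": [0, 0, 0], "gripper": 35},
    {"translation": [0, 0, -3.5], "rot": [0, 0, 0], "gripper": 35},
    {"translation": [0, 0, -3.6], "rot": [0, 0, 0], "gripper": 35},
    {"translation": [0.1, 0.1, -3.5], "rot": [0, 0, -0.5], "gripper": 35},
    {"translation": [3.1, -0.6, 0.1], "rot": [-1.5, 0, 0], "gripper": 35},
    {"translation": [3.1, -0.7, 0.1], "rot": [-1.5, 0, 0], "gripper": 35},
    {"translation": [3.1, -0.6, 0], "rot": [-1, 0, 0], "gripper": 35},
  ],
  force=15,
)

```text
clock: 5.1
ee_pos: [0.4631, -0.2217, 0.4072]
tcp_rot: [3.071, -0.0, 1.408]
force: [0.6, 0.6, 0.4]
gripper_width: 0.0454
grip_force: 15.0
```

Request:
drive_tool(
  motion=[
    {"translation": [3.0, -0.6, 0.1], "rot": [-1.5, 0, 0], "gripper": 35},
    {"translation": [3.1, -0.6, 0], "rot": [-1.5, 0, 0], "gripper": 35},
    {"translation": [3.1, -0.7, 0.1], "rot": [-1.5, 0, 0], "gripper": 35},
    {"translation": [3.1, -0.6, 0], "rot": [-1.5, 0, 0], "gripper": 35},
    {"translation": [3.1, -0.6, 0], "rot": [-1, 0, 0], "gripper": 35},
    {"translation": [3.1, -0.7, -0.1], "rot": [-1.5, 0, 0], "gripper": 35},
    {"translation": [3.1, -0.6, 0], "rot": [-1.5, 0, 0], "gripper": 35},
    {"translation": [0, 0, 2.5], "rot": [0, 0, 0], "gripper": 35},
  ],
)

```text
clock: 5.9
ee_pos: [0.4616, 0.0002, 0.377]
tcp_rot: [2.893, -0.004, 1.414]
force: [1.5, -0.4, -0.7]
gripper_width: 0.0455
grip_force: 15.0
```

Request:
drive_tool(
  motion=[
    {"translation": [0, 0, 2.5], "rot": [0, 0, 0], "gripper": 35},
    {"translation": [0, 0, 2.5], "rot": [0, 0, 0], "gripper": 35},
    {"translation": [0, 0, 2.5], "rot": [0, 0, 0], "gripper": 35},
    {"translation": [0, 0, 1.0], "rot": [0, 0, 0], "gripper": 35},
    {"translation": [0, 0, 0], "rot": [0, 0, 0], "gripper": 35},
  ],
)

```text
clock: 6.4
ee_pos: [0.4815, -0.0071, 0.2923]
tcp_rot: [2.899, 0.001, 1.408]
force: [-1.1, 0.6, 0.3]
gripper_width: 0.0454
grip_force: 15.0
```

```bash
python3 - <<'E'
from h import *
p,R=pose();print(status.sense()['force'],np.rad2deg(Ro.from_matrix(R.T@Rt(tilt=14)).as_rotvec()).round(2))
print('tool-axes shift to contact pose (cm)',(R.T@(bed(.030,.042,.053)-(p+R[:,2]*.18))*100).round(2))
c=cam('scene');P=cloud(c)
X=bed(.03,.042,.053);x=np.array(c['R'])@X+c['t'];print(x[:2]/x[2]*c['fx']+[c['cx'],c['cy']])
cv2.imwrite('pics/s2.png',cv2.resize(c['img'][130:270,150:340],None,fx=4,fy=4))
E
```

```text
[-1.08212835  0.61480263  0.31118006] [-0.1   0.02  0.21]
tool-axes shift to contact pose (cm) [-0.01  0.08  2.99]
[217.43420758 199.10759665]
```

View pics/s2.png

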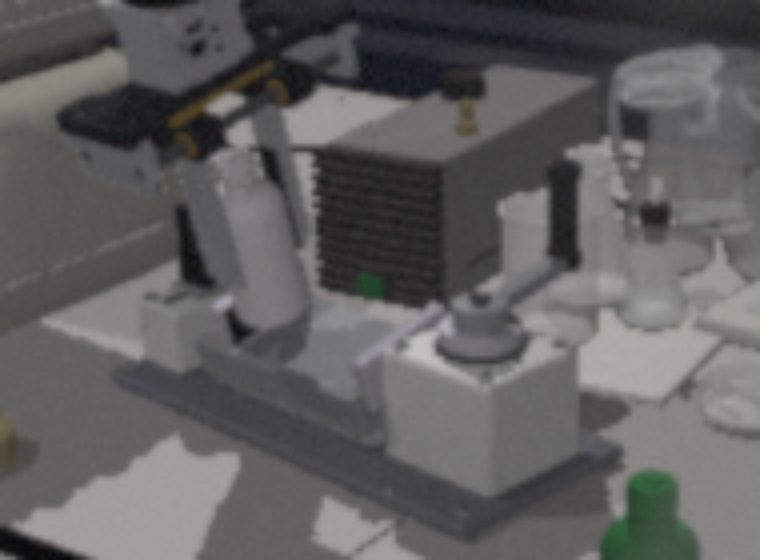

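The bottle at crop (265,250) hangs over the bed, parallel to its normal, next to the fence (230,325). Lowering in small steps.

Request:
drive_tool(
  motion=[
    {"translation": [0, 0, 1.5], "rot": [0, 0, 0], "gripper": 35},
    {"translation": [0, 0, 1.1], "rot": [0, 0, 0], "gripper": 35},
    {"translation": [0, 0, 0], "rot": [0, 0, 0], "gripper": 35},
  ],
)

```text
clock: 6.75
ee_pos: [0.4879, -0.0078, 0.2676]
tcp_rot: [2.898, 0.0, 1.409]
force: [0.2, 0.5, 0.1]
gripper_width: 0.0457
grip_force: 15.0
```

Request:
drive_tool(
  motion=[
    {"translation": [0, 0, 0.2], "rot": [0, 0, 0], "gripper": 35},
    {"translation": [0, 0, 0], "rot": [0, 0, 0], "gripper": 35},
  ],
)

```text
clock: 6.95
ee_pos: [0.4885, -0.0078, 0.2663]
tcp_rot: [2.897, -0.0, 1.409]
force: [0.5, -0.7, -1.3]
gripper_width: 0.0456
grip_force: 15.0
```

Request:
drive_tool(
  motion=[
    {"translation": [0, 0, 0.1], "rot": [0, 0, 0], "gripper": 35},
    {"translation": [0, 0, 0], "rot": [0, 0, 0], "gripper": 35},
  ],
)

```text
clock: 7.15
ee_pos: [0.4887, -0.0079, 0.2651]
tcp_rot: [2.897, -0.0, 1.409]
force: [0.1, -0.8, -0.2]
gripper_width: 0.0453
grip_force: 15.0
```

Request:
drive_tool(
  motion=[
    {"translation": [0, 0, 0.1], "rot": [0, 0, 0], "gripper": 35},
    {"translation": [0, 0, 0], "rot": [0, 0, 0], "gripper": 35},
  ],
)

```text
clock: 7.35
ee_pos: [0.4889, -0.0079, 0.2639]
tcp_rot: [2.897, 0.0, 1.409]
force: [0.8, -0.8, -0.1]
gripper_width: 0.0456
grip_force: 15.0
```

Request:
drive_tool(
  motion=[
    {"translation": [0, 0, 0.1], "rot": [0, 0, 0], "gripper": 35},
    {"translation": [0, 0, 0], "rot": [0, 0, 0], "gripper": 35},
  ],
)

```text
clock: 7.55
ee_pos: [0.4892, -0.008, 0.2632]
tcp_rot: [2.897, -0.0, 1.409]
force: [-2.4, 0.3, 7.3]
gripper_width: 0.0457
grip_force: 15.0
```

Request:
drive_tool(
  motion=[
    {"translation": [0, -0.2, -0.05], "rot": [0, 0, 0], "gripper": 35},
    {"translation": [0, -0.2, 0], "rot": [0, 0, 0], "gripper": 35},
    {"translation": [0, 0, 0], "rot": [0, 0, 0], "gripper": 35},
  ],
)

```text
clock: 7.85
ee_pos: [0.4848, -0.0072, 0.2623]
tcp_rot: [2.898, 0.0, 1.409]
force: [0.6, 0.3, -0.8]
gripper_width: 0.0455
grip_force: 15.0
```

Request:
drive_tool(
  motion=[
    {"translation": [0, -0.1, 0], "rot": [0, 0, 0], "gripper": 35},
    {"translation": [0, 0, 0], "rot": [0, 0, 0], "gripper": 35},
  ],
)

```text
clock: 8.05
ee_pos: [0.4841, -0.0071, 0.2622]
tcp_rot: [2.897, 0.0, 1.409]
force: [0.6, -0.2, -0.6]
gripper_width: 0.0452
grip_force: 15.0
```

Request:
drive_tool(
  motion=[
    {"translation": [0, -0.1, 0], "rot": [0, 0, 0], "gripper": 35},
    {"translation": [0, 0, 0], "rot": [0, 0, 0], "gripper": 35},
  ],
)

```text
clock: 8.25
ee_pos: [0.4832, -0.007, 0.2619]
tcp_rot: [2.897, 0.0, 1.409]
force: [-0.3, 0.4, -0.9]
gripper_width: 0.0458
grip_force: 15.0
```

Request:
drive_tool(
  motion=[
    {"translation": [0, -0.1, 0], "rot": [0, 0, 0], "gripper": 35},
    {"translation": [0, 0, 0], "rot": [0, 0, 0], "gripper": 35},
  ],
)

```text
clock: 8.45
ee_pos: [0.4822, -0.0069, 0.2617]
tcp_rot: [2.897, 0.0, 1.409]
force: [-0.3, 0.4, -0.2]
gripper_width: 0.0457
grip_force: 15.0
```

Request:
drive_tool(
  motion=[
    {"translation": [0, -0.1, 0], "rot": [0, 0, 0], "gripper": 35},
    {"translation": [0, 0, 0], "rot": [0, 0, 0], "gripper": 35},
  ],
)

```text
clock: 8.65
ee_pos: [0.4817, -0.0068, 0.2617]
tcp_rot: [2.896, 0.0, 1.409]
force: [3.8, -1.4, -0.8]
gripper_width: 0.045
grip_force: 15.0
```

Request:
drive_tool(
  motion=[
    {"translation": [0, 0, 0.05], "rot": [0, 0, 0], "gripper": 35},
    {"translation": [0, 0, 0], "rot": [0, 0, 0], "gripper": 85},
    {"translation": [0, 0, 0], "rot": [0, 0, 0], "gripper": 85},
    {"translation": [0, 0, 0], "rot": [0, 0, 0], "gripper": 85},
    {"translation": [0, 0, 0], "rot": [0, 0, 0], "gripper": 85},
    {"translation": [0, 0, 0], "rot": [0, 0, 0], "gripper": 85},
  ],
)

```text
clock: 9.25
ee_pos: [0.4814, -0.0067, 0.2609]
tcp_rot: [2.897, 0.0, 1.409]
force: [0.3, 0.2, -0.0]
gripper_width: 0.0794
grip_force: 0.0
```

Request:
drive_tool(
  motion=[
    {"translation": [0, 0, -1], "rot": [0, 0, 0], "gripper": 85},
    {"translation": [0, 0, -3], "rot": [0, 0, 0], "gripper": 85},
    {"translation": [0, 0, -4], "rot": [0, 0, 0], "gripper": 85},
    {"translation": [0, 0, -4], "rot": [0, 0, 0], "gripper": 85},
    {"translation": [0, 0, -3], "rot": [0, 0, 0], "gripper": 85},
  ],
)

```text
clock: 9.75
ee_pos: [0.445, -0.0015, 0.4087]
tcp_rot: [2.896, -0.0, 1.408]
force: [-0.1, 0.4, -0.2]
gripper_width: 0.0798
grip_force: 0.0
```

```bash
python3 - <<'E'
from h import *
c=cam('top');P=cloud(c);P=P+np.array([.0021,-.003,0])
Rs=Ro.from_euler('z',PSI).as_matrix()
q=(P.reshape(-1,3)-O)@Rs
m=(abs(q[:,0]+.04)<.05)&(abs(q[:,1]-.04)<.03)&(q[:,2]>.12)&(q[:,2]<.16)
w=q[m];print(m.sum(),np.median(w,0).round(4),((w.min(0)+w.max(0))/2).round(4))
print('expected cap top',((bed(.023,.042,.112)-O)@Rs).round(4))
plan([((.545,-.25,.27),Rt(),8),((.590,-.363,.19),Rt(),4),((.590,-.363,.052),Rt(),4)])
E
```

```text
88 [-0.0327  0.0373  0.1307] [-0.0314  0.0382  0.1342]
expected cap top [-0.0413  0.042   0.1442]
0 {'translation': [-2.9, 1.8, 0.0], 'rot': [2.0, 0.0, 0.0]}
0 {'translation': [-2.8, 1.8, -0.1], 'rot': [1.5, 0.0, 0.0]}
0 {'translation': [-2.9, 1.8, -0.2], 'rot': [2.0, 0.0, 0.0]}
0 {'translation': [-2.8, 1.8, -0.2], 'rot': [1.5, 0.0, 0.0]}
0 {'translation': [-2.9, 1.8, -0.3], 'rot': [2.0, 0.0, 0.0]}
0 {'translation': [-2.8, 1.7, -0.3], 'rot': [1.5, 0.0, 0.0]}
0 {'translation': [-2.9, 1.8, -0.3], 'rot': [2.0, 0.0, 0.0]}
0 {'translation': [-2.9, 1.7, -0.5], 'rot': [2.0, 0.0, 0.0]}
  end err mm [-0.5 -0.4  0.2] deg [-0.24 -0.17  0.13]
1 {'translation': [-2.6, 1.6, 2.0], 'rot': [0.0, 0.0, 0.0]}
1 {'translation': [-2.6, 1.6, 2.0], 'rot': [0.0, 0.0, 0.0]}
1 {'translation': [-2.6, 1.6, 2.0], 'rot': [0.0, 0.0, 0.0]}
1 {'translation': [-2.6, 1.6, 2.0], 'rot': [0.0, 0.0, 0.0]}
  end err mm [ 0.4 -0.1 -0.3] deg [-0.24 -0.17  0.13]
1 {'translation': [0.0, 0.0, 3.4], 'rot': [0.0, 0.0, 0.0]}
1 {'translation': [0.0, 0.0, 3.5], 'rot': [0.0, 0.0, 0.0]}
1 {'translation': [0.0, 0.0, 3.4], 'rot': [0.0, 0.0, 0.0]}
1 {'translation': [0.0, 0.0, 3.5], 'rot': [0.0, 0.0, 0.0]}
  end err mm [-0.1  0.4 -0.3] deg [-0.24 -0.17  0.13]
```

Request:
drive_tool(
  motion=[
    {"translation": [-2.9, 1.8, 0], "rot": [2, 0, 0], "gripper": 100},
    {"translation": [-2.8, 1.8, -0.1], "rot": [1.5, 0, 0], "gripper": 100},
    {"translation": [-2.9, 1.8, -0.2], "rot": [2, 0, 0], "gripper": 100},
    {"translation": [-2.8, 1.8, -0.2], "rot": [1.5, 0, 0], "gripper": 100},
    {"translation": [-2.9, 1.8, -0.3], "rot": [2, 0, 0], "gripper": 100},
    {"translation": [-2.8, 1.7, -0.3], "rot": [1.5, 0, 0], "gripper": 100},
    {"translation": [-2.9, 1.8, -0.3], "rot": [2, 0, 0], "gripper": 100},
    {"translation": [-2.9, 1.7, -0.5], "rot": [1.5, 0, 0], "gripper": 100},
  ],
)

```text
clock: 10.6
ee_pos: [0.5457, -0.2504, 0.445]
tcp_rot: [-3.14, -0.0, 1.409]
force: [0.0, 0.6, 0.7]
gripper_width: 0.0942
grip_force: 0.0
```

Request:
drive_tool(
  motion=[
    {"translation": [-2.6, 1.6, 2], "rot": [0, 0, 0], "gripper": 100},
    {"translation": [-2.6, 1.6, 2], "rot": [0, 0, 0], "gripper": 100},
    {"translation": [-2.6, 1.6, 2], "rot": [0, 0, 0], "gripper": 100},
    {"translation": [-2.6, 1.6, 2], "rot": [0, 0, 0], "gripper": 100},
    {"translation": [0, 0, 0], "rot": [0, 0, 0], "gripper": 100},
  ],
)

```text
clock: 11.1
ee_pos: [0.5912, -0.3649, 0.3618]
tcp_rot: [-3.137, 0.001, 1.406]
force: [-1.0, -1.1, -0.3]
gripper_width: 0.0938
grip_force: 0.0
```

```bash
python3 - <<'E'
from h import *
Rs=Ro.from_euler('z',PSI).as_matrix()
c=cam('top');P=cloud(c)+np.array([.0021,-.003,0])
c2=cam('wrist');W=cloud(c2)
for P in(P,W):
  q=(P.reshape(-1,3)-O)@Rs
  m=(abs(q[:,0]+.03)<.06)&(abs(q[:,1]-.04)<.035)&(q[:,2]>.13)&(q[:,2]<.16)
  w=q[m]
  if len(w):print(m.sum(),np.median(w,0).round(4),((w.min(0)+w.max(0))/2).round(4))
print('expected cap top',((bed(.023,.042,.112)-O)@Rs).round(4))
plan([((.590,-.363,.052),Rt(),5)])
E
```

```text
59 [-0.0397  0.0409  0.1434] [-0.0397  0.0418  0.1401]
expected cap top [-0.0413  0.042   0.1442]
0 {'translation': [0.0, 0.0, 2.7], 'rot': [0.0, 0.0, 0.0]}
0 {'translation': [0.0, -0.1, 2.6], 'rot': [0.0, 0.0, 0.0]}
0 {'translation': [0.0, 0.0, 2.7], 'rot': [0.0, 0.0, 0.0]}
0 {'translation': [-0.1, 0.0, 2.6], 'rot': [0.0, 0.0, 0.0]}
0 {'translation': [0.0, 0.0, 2.7], 'rot': [0.0, 0.0, 0.0]}
  end err mm [ 0.2 -0.4 -0.4] deg [-0.07  0.03  0.17]
```

Bottle 1 stands on the bed as planned, at y≈0.041. Taking the second one.

Request:
drive_tool(
  motion=[
    {"translation": [0.1, -0.1, 2.7], "rot": [0, 0, 0], "gripper": 100},
    {"translation": [0.1, 0, 2.6], "rot": [0, 0, 0], "gripper": 100},
    {"translation": [0, 0, 2.7], "rot": [0, 0, 0], "gripper": 100},
    {"translation": [0, 0, 2.6], "rot": [0, 0, 0], "gripper": 60},
    {"translation": [0, 0, 2.4], "rot": [0, 0, 0], "gripper": 60},
    {"translation": [0, 0, 0], "rot": [0, 0, 0], "gripper": 35},
    {"translation": [0, 0, 0], "rot": [0, 0, 0], "gripper": 35},
    {"translation": [0, 0, 0], "rot": [0, 0, 0], "gripper": 35},
  ],
  force=15,
)

```text
clock: 12.0
ee_pos: [0.5917, -0.36, 0.2369]
tcp_rot: [3.139, 0.001, 1.41]
force: [0.8, -0.6, 0.3]
gripper_width: 0.0572
grip_force: 0.0
```

Request:
drive_tool(
  motion=[
    {"translation": [0, 0, 0], "rot": [0, 0, 0], "gripper": 35},
    {"translation": [0, 0, 0], "rot": [0, 0, 0], "gripper": 35},
    {"translation": [0, 0, 0], "rot": [0, 0, 0], "gripper": 35},
    {"translation": [0, 0, 0], "rot": [0, 0, 0], "gripper": 35},
    {"translation": [0, 0, 0], "rot": [0, 0, 0], "gripper": 35},
  ],
)

```text
clock: 12.5
ee_pos: [0.5915, -0.3602, 0.236]
tcp_rot: [3.14, 0.0, 1.409]
force: [-1.5, 1.7, 8.0]
gripper_width: 0.0451
grip_force: 15.0
```

```bash
python3 - <<'E'
from h import *
R=Rt(tilt=14);y=-.012
plan([((.570,-.34,.24),Rt(),6),(bed(.03,y,.054+.16),R,10),(bed(.030,y,.054+.016),R,6)])
E
```

```text
0 {'translation': [0.3, -0.4, -3.1], 'rot': [0.0, 0.0, 0.0]}
0 {'translation': [0.2, -0.4, -3.0], 'rot': [0.0, 0.0, 0.0]}
0 {'translation': [0.3, -0.4, -3.1], 'rot': [0.0, 0.0, 0.0]}
0 {'translation': [0.3, -0.4, -3.1], 'rot': [0.0, 0.0, 0.0]}
0 {'translation': [0.3, -0.4, -3.0], 'rot': [0.0, 0.0, 0.0]}
0 {'translation': [0.2, -0.4, -3.1], 'rot': [0.0, 0.0, 0.0]}
  end err mm [ 0.1 -0.4  0. ] deg [0.09 0.02 0.24]
0 {'translation': [2.6, -1.7, 0.0], 'rot': [-1.5, 0.0, 0.0]}
0 {'translation': [2.6, -1.8, 0.0], 'rot': [-1.5, 0.0, 0.0]}
1 {'translation': [2.6, -1.7, -0.1], 'rot': [-1.0, 0.0, 0.0]}
1 {'translation': [2.6, -1.7, -0.2], 'rot': [-1.5, 0.0, 0.0]}
1 {'translation': [2.6, -1.7, -0.1], 'rot': [-1.5, 0.0, 0.0]}
1 {'translation': [2.6, -1.7, -0.2], 'rot': [-1.5, 0.0, 0.0]}
1 {'translation': [2.6, -1.7, -0.3], 'rot': [-1.0, 0.0, 0.0]}
1 {'translation': [2.7, -1.7, -0.3], 'rot': [-1.5, 0.0, 0.0]}
1 {'translation': [2.6, -1.7, -0.3], 'rot': [-1.5, 0.0, 0.0]}
1 {'translation': [2.6, -1.7, -0.4], 'rot': [-1.5, 0.0, 0.0]}
  end err mm [0.1 0.3 0.4] deg [ 0.09 -0.04  0.24]
2 {'translation': [0.0, 0.0, 2.4], 'rot': [0.0, 0.0, 0.0]}
2 {'translation': [0.0, 0.0, 2.4], 'rot': [0.0, 0.0, 0.0]}
2 {'translation': [0.0, 0.0, 2.4], 'rot': [0.0, 0.0, 0.0]}
2 {'translation': [0.0, 0.0, 2.4], 'rot': [0.0, 0.0, 0.0]}
2 {'translation': [0.0, 0.0, 2.4], 'rot': [0.0, 0.0, 0.0]}
2 {'translation': [0.0, 0.0, 2.4], 'rot': [0.0, 0.0, 0.0]}
  end err mm [0.4 0.4 0.4] deg [ 0.09 -0.04  0.24]
```

Request:
drive_tool(
  motion=[
    {"translation": [0.3, -0.4, -3.1], "rot": [0, 0, 0], "gripper": 35},
    {"translation": [0.2, -0.4, -3.0], "rot": [0, 0, 0], "gripper": 35},
    {"translation": [0.3, -0.4, -3.1], "rot": [0, 0, 0], "gripper": 35},
    {"translation": [0.3, -0.4, -3.1], "rot": [0, 0, 0], "gripper": 35},
    {"translation": [0.3, -0.4, -3.0], "rot": [0, 0, 0], "gripper": 35},
    {"translation": [0.2, -0.4, -3.1], "rot": [0, 0, 0], "gripper": 35},
    {"translation": [2.6, -1.7, 0], "rot": [-1.5, 0, 0], "gripper": 35},
    {"translation": [2.6, -1.8, 0], "rot": [-1.5, 0, 0], "gripper": 35},
  ],
)

```text
clock: 13.3
ee_pos: [0.5433, -0.2833, 0.4192]
tcp_rot: [3.087, 0.0, 1.408]
force: [0.3, -0.0, -0.7]
gripper_width: 0.0455
grip_force: 15.0
```

Request:
drive_tool(
  motion=[
    {"translation": [2.6, -1.7, -0.1], "rot": [-1, 0, 0], "gripper": 35},
    {"translation": [2.6, -1.7, -0.2], "rot": [-1.5, 0, 0], "gripper": 35},
    {"translation": [2.6, -1.7, -0.1], "rot": [-1.5, 0, 0], "gripper": 35},
    {"translation": [2.6, -1.7, -0.2], "rot": [-1.5, 0, 0], "gripper": 35},
    {"translation": [2.6, -1.7, -0.3], "rot": [-1, 0, 0], "gripper": 35},
    {"translation": [2.7, -1.7, -0.3], "rot": [-1.5, 0, 0], "gripper": 35},
    {"translation": [2.6, -1.7, -0.3], "rot": [-1.5, 0, 0], "gripper": 35},
    {"translation": [2.6, -1.7, -0.4], "rot": [-1.5, 0, 0], "gripper": 35},
  ],
)

```text
clock: 14.1
ee_pos: [0.4411, -0.0541, 0.4191]
tcp_rot: [2.896, -0.001, 1.409]
force: [0.9, 0.7, -1.1]
gripper_width: 0.0453
grip_force: 15.0
```

Request:
drive_tool(
  motion=[
    {"translation": [0, 0, 2.4], "rot": [0, 0, 0], "gripper": 35},
    {"translation": [0, 0, 0], "rot": [0, 0, 0], "gripper": 35},
  ],
)

```text
clock: 14.3
ee_pos: [0.4471, -0.0553, 0.3948]
tcp_rot: [2.898, -0.001, 1.411]
force: [-0.4, -0.0, -0.5]
gripper_width: 0.0454
grip_force: 15.0
```

```bash
python3 - <<'E'
from h import *
R=Rt(tilt=14);y=-.012;p,r=pose();print(np.rad2deg(Ro.from_matrix(r.T@R).as_rotvec()).round(2))
plan([(bed(.030,y,.054+.012),R,5)])
E
```

```text
[-0.07 -0.11  0.31]
0 {'translation': [0.0, 0.0, 2.5], 'rot': [0.0, 0.0, 0.0]}
0 {'translation': [0.0, 0.0, 2.4], 'rot': [0.0, 0.0, 0.0]}
0 {'translation': [-0.1, 0.1, 2.5], 'rot': [0.0, 0.0, 0.0]}
0 {'translation': [0.0, 0.0, 2.4], 'rot': [0.0, 0.0, 0.0]}
0 {'translation': [0.0, 0.0, 2.5], 'rot': [0.0, 0.0, 0.5]}
  end err mm [ 0.1  0.2 -0.3] deg [-0.07 -0.11 -0.19]
```

Request:
drive_tool(
  motion=[
    {"translation": [0, 0, 2.5], "rot": [0, 0, 0], "gripper": 35},
    {"translation": [0, 0, 2.4], "rot": [0, 0, 0], "gripper": 35},
    {"translation": [-0.1, 0.1, 2.5], "rot": [0, 0, 0.5], "gripper": 35},
    {"translation": [0, 0, 2.4], "rot": [0, 0, 0], "gripper": 35},
    {"translation": [0, 0, 2.5], "rot": [0, 0, 0], "gripper": 35},
    {"translation": [0, 0, 0.8], "rot": [0, 0, 0], "gripper": 35},
    {"translation": [0, 0, 0], "rot": [0, 0, 0], "gripper": 35},
  ],
)

```text
clock: 15.0
ee_pos: [0.4798, -0.0629, 0.2686]
tcp_rot: [2.899, -0.001, 1.4]
force: [-0.6, -0.9, -0.3]
gripper_width: 0.0452
grip_force: 15.0
```

Request:
drive_tool(
  motion=[
    {"translation": [0, 0, 0.1], "rot": [0, 0, 0], "gripper": 35},
    {"translation": [0, 0, 0], "rot": [0, 0, 0], "gripper": 35},
  ],
)

```text
clock: 15.2
ee_pos: [0.4801, -0.0622, 0.2689]
tcp_rot: [2.896, -0.003, 1.401]
force: [0.5, 0.3, 0.2]
gripper_width: 0.045
grip_force: 15.0
```

Request:
drive_tool(
  motion=[
    {"translation": [0, 0, 0.1], "rot": [0, 0, 0], "gripper": 35},
    {"translation": [0, 0, 0], "rot": [0, 0, 0], "gripper": 35},
  ],
)

```text
clock: 15.4
ee_pos: [0.4802, -0.0621, 0.2673]
tcp_rot: [2.897, -0.003, 1.401]
force: [-1.0, 0.1, -1.0]
gripper_width: 0.0451
grip_force: 15.0
```

Request:
drive_tool(
  motion=[
    {"translation": [0, 0, 0.1], "rot": [0, 0, 0], "gripper": 35},
    {"translation": [0, 0, 0], "rot": [0, 0, 0], "gripper": 35},
  ],
)

```text
clock: 15.6
ee_pos: [0.4805, -0.0623, 0.2663]
tcp_rot: [2.897, -0.003, 1.401]
force: [-4.7, 1.4, 10.0]
gripper_width: 0.0453
grip_force: 15.0
```

Request:
drive_tool(
  motion=[
    {"translation": [0, 0, 0.05], "rot": [0, 0, 0], "gripper": 35},
    {"translation": [0, 0, 0], "rot": [0, 0, 0], "gripper": 35},
  ],
)

```text
clock: 15.8
ee_pos: [0.4806, -0.0623, 0.266]
tcp_rot: [2.897, -0.003, 1.401]
force: [-7.4, 2.6, 17.1]
gripper_width: 0.0454
grip_force: 15.1
```

Request:
drive_tool(
  motion=[
    {"translation": [0, -0.1, -0.12], "rot": [0, 0, 0], "gripper": 35},
    {"translation": [0, -0.2, 0], "rot": [0, 0, 0], "gripper": 35},
    {"translation": [0, -0.2, 0], "rot": [0, 0, 0], "gripper": 35},
    {"translation": [0, 0, 0], "rot": [0, 0, 0], "gripper": 35},
  ],
)

```text
clock: 16.2
ee_pos: [0.4751, -0.0614, 0.2652]
tcp_rot: [2.898, -0.002, 1.401]
force: [0.3, 0.3, -0.8]
gripper_width: 0.0455
grip_force: 15.0
```

Request:
drive_tool(
  motion=[
    {"translation": [0, -0.1, 0], "rot": [0, 0, 0], "gripper": 35},
    {"translation": [0, 0, 0], "rot": [0, 0, 0], "gripper": 35},
  ],
)

```text
clock: 16.4
ee_pos: [0.4744, -0.0613, 0.2651]
tcp_rot: [2.897, -0.002, 1.401]
force: [0.0, 1.0, 0.2]
gripper_width: 0.0453
grip_force: 15.0
```

Request:
drive_tool(
  motion=[
    {"translation": [0, -0.1, 0], "rot": [0, 0, 0], "gripper": 35},
    {"translation": [0, 0, 0], "rot": [0, 0, 0], "gripper": 35},
  ],
)

```text
clock: 16.6
ee_pos: [0.4735, -0.0611, 0.2648]
tcp_rot: [2.897, -0.002, 1.401]
force: [-0.3, 0.2, -1.6]
gripper_width: 0.0453
grip_force: 15.0
```

```bash
python3 - <<'E'
from h import *
Rs=Ro.from_euler('z',PSI).as_matrix();R=Rt(tilt=14)
for p in([.4817,-.0068,.2617],status.sense()['ee_pos']): print(((np.array(p)+R[:,2]*.18-bed(0,0,0))@R*1000).round(1))
E
```

```text
[ 42.5  22.3 -53.2]
[-12.4  23.9 -56.1]
```

Request:
drive_tool(
  motion=[
    {"translation": [0, -0.1, 0], "rot": [0, 0, 0], "gripper": 35},
    {"translation": [0, 0, 0], "rot": [0, 0, 0], "gripper": 35},
  ],
)

```text
clock: 16.8
ee_pos: [0.4726, -0.061, 0.2646]
tcp_rot: [2.897, -0.002, 1.401]
force: [-0.3, 0.4, -0.5]
gripper_width: 0.0454
grip_force: 15.0
```

Request:
drive_tool(
  motion=[
    {"translation": [0, -0.05, 0], "rot": [0, 0, 0], "gripper": 35},
    {"translation": [0, 0, 0], "rot": [0, 0, 0], "gripper": 35},
  ],
)

```text
clock: 17.0
ee_pos: [0.4723, -0.0609, 0.2647]
tcp_rot: [2.897, -0.002, 1.401]
force: [2.5, 1.1, -0.7]
gripper_width: 0.0452
grip_force: 15.0
```

Lip contact. Release and retreat, then look from the side where the camera sees both bottles.

Request:
drive_tool(
  motion=[
    {"translation": [0, 0, 0.04], "rot": [0, 0, 0], "gripper": 35},
    {"translation": [0, 0, 0], "rot": [0, 0, 0], "gripper": 85},
    {"translation": [0, 0, 0], "rot": [0, 0, 0], "gripper": 85},
    {"translation": [0, 0, 0], "rot": [0, 0, 0], "gripper": 85},
    {"translation": [0, 0, 0], "rot": [0, 0, 0], "gripper": 85},
    {"translation": [0, 0, 0], "rot": [0, 0, 0], "gripper": 85},
  ],
)

```text
clock: 17.6
ee_pos: [0.4722, -0.0609, 0.2641]
tcp_rot: [2.897, -0.002, 1.401]
force: [-0.6, -0.2, -0.1]
gripper_width: 0.0791
grip_force: 0.0
```

Request:
drive_tool(
  motion=[
    {"translation": [0, 0, -1], "rot": [0, 0, 0], "gripper": 85},
    {"translation": [0, 0, -3], "rot": [0, 0, 0], "gripper": 85},
    {"translation": [0, 0, -4], "rot": [0, 0, 0], "gripper": 85},
    {"translation": [0, 0, -4], "rot": [0, 0, 0], "gripper": 85},
    {"translation": [0, 0, -3], "rot": [0, 0, 0], "gripper": 20},
  ],
)

```text
clock: 18.1
ee_pos: [0.4359, -0.0559, 0.4112]
tcp_rot: [2.897, -0.002, 1.399]
force: [-0.7, 1.1, 0.7]
gripper_width: 0.075
grip_force: 0.0
```

```bash
python3 - <<'E'
from h import *
plan([((.50,-.30,.30),Rt(),10)])
c=cam('scene');cv2.imwrite('pics/s3.png',cv2.resize(c['img'][130:270,150:340],None,fx=4,fy=4,interpolation=cv2.INTER_CUBIC))
E
```

```text
0 {'translation': [-2.3, 1.2, -0.4], 'rot': [1.5, 0.0, 0.0]}
0 {'translation': [-2.3, 1.2, -0.5], 'rot': [1.5, 0.0, 0.0]}
0 {'translation': [-2.3, 1.1, -0.4], 'rot': [1.0, 0.0, 0.0]}
0 {'translation': [-2.3, 1.2, -0.5], 'rot': [1.5, 0.0, 0.0]}
0 {'translation': [-2.3, 1.1, -0.6], 'rot': [1.5, 0.0, 0.0]}
0 {'translation': [-2.3, 1.1, -0.5], 'rot': [1.5, 0.0, 0.0]}
0 {'translation': [-2.3, 1.2, -0.6], 'rot': [1.5, 0.0, -0.5]}
0 {'translation': [-2.3, 1.0, -0.6], 'rot': [1.0, 0.0, 0.0]}
1 {'translation': [-2.3, 1.1, -0.7], 'rot': [1.5, 0.0, 0.0]}
1 {'translation': [-2.3, 1.0, -0.6], 'rot': [1.5, 0.0, 0.0]}
  end err mm [-0.4 -0.2 -0.3] deg [ 0.   -0.05  0.13]
```

View pics/s3.png

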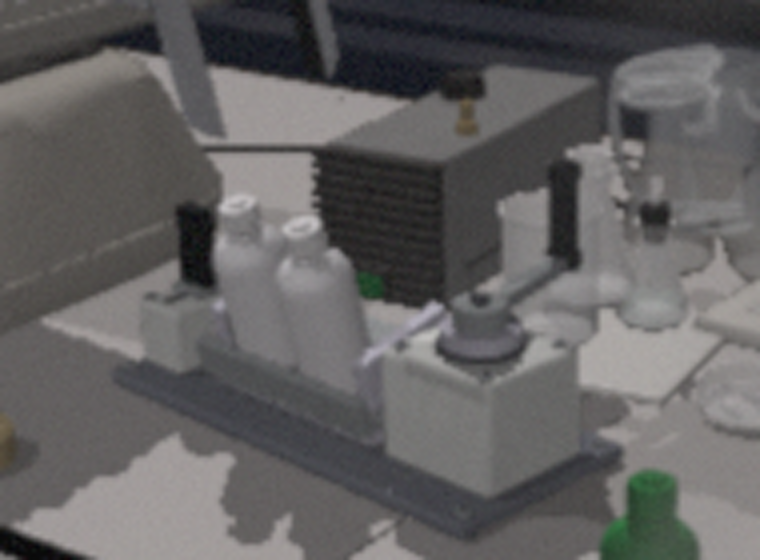

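Both bottles stand on the bed: caps at crop (240,205) and (303,232), bases behind the lip, upright to the bed, clear of the jaw (400,330). Next comes the lever; first I locate hub and knob and check headroom.

Request:
drive_tool(
  motion=[
    {"translation": [-2.3, 1.2, -0.4], "rot": [1.5, 0, 0], "gripper": 40},
    {"translation": [-2.3, 1.2, -0.5], "rot": [1.5, 0, 0], "gripper": 40},
    {"translation": [-2.3, 1.1, -0.4], "rot": [1, 0, 0], "gripper": 40},
    {"translation": [-2.3, 1.2, -0.5], "rot": [1.5, 0, 0], "gripper": 40},
    {"translation": [-2.3, 1.1, -0.6], "rot": [1.5, 0, 0], "gripper": 40},
    {"translation": [-2.3, 1.1, -0.5], "rot": [1.5, 0, 0], "gripper": 40},
    {"translation": [-2.3, 1.2, -0.6], "rot": [1.5, 0, -0.5], "gripper": 40},
    {"translation": [-2.3, 1.1, -0.6], "rot": [1.5, 0, 0], "gripper": 40},
  ],
)

```text
clock: 18.95
ee_pos: [0.4887, -0.2518, 0.4648]
tcp_rot: [3.099, -0.002, 1.409]
force: [-0.7, 0.2, 0.9]
gripper_width: 0.0378
grip_force: 0.0
```

Request:
drive_tool(
  motion=[
    {"translation": [-2.3, 1.0, -0.6], "rot": [1.5, 0, 0], "gripper": 40},
    {"translation": [-2.3, 1.0, -0.6], "rot": [1.5, 0, 0], "gripper": 40},
    {"translation": [0, 0, 0], "rot": [0, 0, 0], "gripper": 40},
  ],
)

```text
clock: 19.25
ee_pos: [0.5003, -0.302, 0.4777]
tcp_rot: [-3.132, 0.001, 1.406]
force: [-0.6, -0.6, 0.3]
gripper_width: 0.0376
grip_force: 0.0
```

```bash
python3 - <<'E'
from h import *
p,R=pose();print(p)
c=cam('wrist');W=cloud(c);np.savez('v2.npz',W=W);cv2.imwrite('pics/w3.png',c['img'])
V=np.load('v1.npz')['P']
for n,P in(('v1',V),('now',W)):
    q=P.reshape(-1,3)
    k=q[(abs(q[:,0]-.626)<.03)&(abs(q[:,1]+.168)<.03)&(q[:,2]>.15)&(q[:,2]<.175)]
    h=q[(abs(q[:,0]-.526)<.035)&(abs(q[:,1]+.168)<.035)&(q[:,2]>.095)&(q[:,2]<.15)]
    print(n,'knob',len(k),np.median(k,0).round(4) if len(k) else '', 'hub',len(h),h.max(0).round(3) if len(h) else '')
    for z0,z1 in((.086,.1),(.1,.115),(.115,.13)):
        g=h[(h[:,2]>z0)&(h[:,2]<z1)&(h[:,0]<.56)]
        if len(g)>5:
            (cx,cy),r=cv2.minEnclosingCircle(g[:,:2].astype(np.float32));print('  ',z0,len(g),round(cx,4),round(cy,4),round(r,4),np.median(g,0).round(4))
    o=q[(abs(q[:,0]-.626)<.05)&(abs(q[:,1]+.168)<.11)&(q[:,2]>.18)&(q[:,2]<.3)];print('obst',len(o))
t=np.load('v0.npz')['t'].reshape(-1,3);o=t[(abs(t[:,0]-.626)<.06)&(abs(t[:,1]+.168)<.11)&(t[:,2]>.12)];print(o.max(0) if len(o) else 0)
E
```

```text
[ 0.50025622 -0.30199121  0.47766856]
v1 knob 314 [ 0.6243 -0.1669  0.1624] hub 683 [ 0.553 -0.152  0.115]
   0.086 131 0.526 -0.1746 0.0235 [ 0.519  -0.1634  0.0954]
   0.1 552 0.5313 -0.176 0.0214 [ 0.5278 -0.1726  0.1089]
obst 0
now knob 496 [ 0.6246 -0.17    0.1624] hub 1164 [ 0.561 -0.153  0.116]
   0.086 221 0.5264 -0.1758 0.0236 [ 0.5234 -0.1837  0.0955]
   0.1 928 0.5355 -0.1742 0.0252 [ 0.5304 -0.1755  0.1087]
obst 0
[ 0.63188103 -0.15704122  0.16731262]
```

View pics/w3.png

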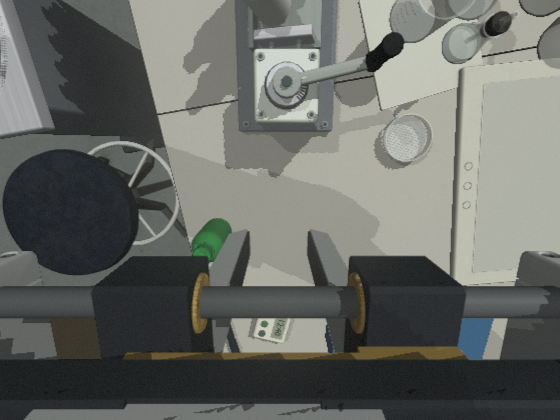

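View: hub (286,84), knob (392,44), clear surroundings; dish at (405,137). Plan: straddle the knob with the closing axis tangential, then swing along the arc.

```bash
cat >> h.py <<'E'
AX=np.array([.526,-.175])
def lev(th,r=.0995,z=.142,off=0): # lever angle deg -> grasp point, R
    a=np.deg2rad(th);return np.r_[AX+r*np.array([np.cos(a),np.sin(a)]),z],Rt(np.deg2rad(th+90+off))
E
python3 - <<'E'
from h import *
print(status.sense()['qpos'])
g,R=lev(3.7,z=.25);g2,_=lev(3.7,z=.165);g3,_=lev(3.7)
plan([(g,R,16),(g3,R,4)])
E
```

```text
[-0.27290742  0.44030325  1.03270579  1.65314954 -0.38674417  1.28153531
  0.66923891]
0 {'translation': [0.9, 0.6, 0.3], 'rot': [0.0, 0.0, -6.5]}
0 {'translation': [0.9, 0.8, 0.3], 'rot': [0.0, 0.0, -6.5]}
0 {'translation': [0.8, 0.8, 0.3], 'rot': [0.0, 0.0, -6.5]}
0 {'translation': [0.6, 0.9, 0.3], 'rot': [0.0, 0.0, -6.5]}
0 {'translation': [0.6, 1.0, 0.2], 'rot': [0.0, 0.0, -6.0]}
0 {'translation': [0.5, 1.1, 0.3], 'rot': [0.0, 0.0, -6.5]}
0 {'translation': [0.3, 1.1, 0.3], 'rot': [0.0, 0.0, -6.5]}
0 {'translation': [0.2, 1.1, 0.3], 'rot': [0.0, -0.5, -6.5]}
1 {'translation': [0.1, 1.1, 0.3], 'rot': [0.0, 0.0, -6.5]}
1 {'translation': [0.0, 1.1, 0.3], 'rot': [0.0, 0.0, -6.5]}
1 {'translation': [-0.2, 1.2, 0.3], 'rot': [0.0, 0.0, -6.5]}
1 {'translation': [-0.3, 1.1, 0.3], 'rot': [0.0, 0.0, -6.5]}
1 {'translation': [-0.4, 1.0, 0.2], 'rot': [-0.5, 0.0, -6.5]}
1 {'translation': [-0.5, 1.0, 0.3], 'rot': [0.0, 0.0, -6.0]}
1 {'translation': [-0.7, 1.0, 0.3], 'rot': [0.0, 0.0, -6.5]}
1 {'translation': [-0.7, 0.8, 0.3], 'rot': [0.0, 0.0, -6.5]}
  end err mm [-0.2 -0.4  0.4] deg [ 0.17 -0.03 -0.1 ]
2 {'translation': [0.0, 0.0, 2.7], 'rot': [0.0, 0.0, 0.0]}
2 {'translation': [0.0, 0.0, 2.7], 'rot': [0.0, 0.0, 0.0]}
2 {'translation': [0.0, 0.0, 2.7], 'rot': [0.0, 0.0, 0.0]}
2 {'translation': [0.0, 0.0, 2.7], 'rot': [0.0, 0.0, 0.0]}
  end err mm [-0.2 -0.1  0.4] deg [ 0.17 -0.03 -0.1 ]
```

```bash
sed -i 's/th+90+off/th-90+off/' h.py
python3 - <<'E'
from h import *
g,R=lev(3.7,z=.25);g3,_=lev(3.7)
plan([(g,R,14),(g3,R,4)])
E
```

```text
0 {'translation': [1.1, 0.7, 0.3], 'rot': [0.0, 0.0, 5.5]}
0 {'translation': [1.1, 0.7, 0.4], 'rot': [0.0, 0.0, 5.5]}
0 {'translation': [1.2, 0.5, 0.3], 'rot': [0.0, 0.0, 5.5]}
0 {'translation': [1.2, 0.4, 0.3], 'rot': [0.0, 0.0, 5.5]}
0 {'translation': [1.3, 0.2, 0.4], 'rot': [0.0, 0.0, 5.5]}
0 {'translation': [1.3, 0.2, 0.3], 'rot': [0.0, 0.0, 5.5]}
0 {'translation': [1.3, 0.0, 0.3], 'rot': [0.0, 0.0, 5.5]}
0 {'translation': [1.3, -0.1, 0.3], 'rot': [0.0, 0.5, 5.5]}
1 {'translation': [1.3, -0.2, 0.4], 'rot': [0.0, 0.0, 5.5]}
1 {'translation': [1.2, -0.4, 0.3], 'rot': [-0.5, 0.0, 5.5]}
1 {'translation': [1.3, -0.4, 0.4], 'rot': [0.0, 0.0, 5.5]}
1 {'translation': [1.1, -0.6, 0.3], 'rot': [0.0, 0.0, 5.5]}
1 {'translation': [1.1, -0.7, 0.3], 'rot': [0.0, 0.0, 5.5]}
1 {'translation': [1.0, -0.8, 0.4], 'rot': [0.0, 0.0, 5.5]}
  end err mm [-0.4  0.1 -0.3] deg [ 0.04 -0.1  -0.11]
1 {'translation': [0.0, 0.0, 2.7], 'rot': [0.0, 0.0, 0.0]}
1 {'translation': [0.0, 0.0, 2.7], 'rot': [0.0, 0.0, 0.0]}
2 {'translation': [0.0, 0.0, 2.7], 'rot': [0.0, 0.0, 0.0]}
2 {'translation': [0.0, 0.0, 2.7], 'rot': [0.0, 0.0, 0.0]}
  end err mm [-0.2  0.  -0.3] deg [ 0.04 -0.1  -0.11]
```

Request:
drive_tool(
  motion=[
    {"translation": [1.1, 0.7, 0.3], "rot": [0, 0, 5.5], "gripper": 40},
    {"translation": [1.1, 0.7, 0.4], "rot": [0, 0, 5.5], "gripper": 40},
    {"translation": [1.2, 0.5, 0.3], "rot": [0, 0, 5.5], "gripper": 40},
    {"translation": [1.2, 0.4, 0.3], "rot": [0, 0, 5.5], "gripper": 40},
    {"translation": [1.3, 0.2, 0.4], "rot": [0, 0, 5.5], "gripper": 40},
    {"translation": [1.3, 0.2, 0.3], "rot": [0, 0, 5.5], "gripper": 40},
    {"translation": [1.3, 0, 0.3], "rot": [0, 0, 5.5], "gripper": 40},
    {"translation": [1.3, -0.1, 0.3], "rot": [0, 0.5, 5.5], "gripper": 40},
  ],
)

```text
clock: 20.1
ee_pos: [0.5721, -0.2221, 0.4505]
tcp_rot: [-3.134, -0.004, 0.638]
force: [-1.0, -0.5, -0.0]
gripper_width: 0.0375
grip_force: 0.0
```

Request:
drive_tool(
  motion=[
    {"translation": [1.3, -0.2, 0.4], "rot": [0, 0, 5.5], "gripper": 40},
    {"translation": [1.2, -0.4, 0.3], "rot": [-0.5, 0, 5.5], "gripper": 40},
    {"translation": [1.3, -0.4, 0.4], "rot": [0, 0, 5.5], "gripper": 40},
    {"translation": [1.1, -0.6, 0.3], "rot": [0, 0, 5.5], "gripper": 40},
    {"translation": [1.1, -0.7, 0.3], "rot": [0, 0, 5.5], "gripper": 40},
    {"translation": [1.0, -0.8, 0.4], "rot": [0, 0, 5.5], "gripper": 40},
    {"translation": [0, 0, 0], "rot": [0, 0, 0], "gripper": 40},
  ],
)

```text
clock: 20.8
ee_pos: [0.6257, -0.1643, 0.4291]
tcp_rot: [-3.141, -0.002, 0.066]
force: [-0.1, 0.1, 0.3]
gripper_width: 0.0379
grip_force: 0.0
```

```bash
python3 - <<'E'
from h import *
print(status.sense()['qpos'],status.sense()['gripper_width'])
g3,R=lev(3.7);plan([(g3,R,5)])
E
```

```text
[-0.53015432  0.73350379  1.19966779  1.55399196 -0.69794293  1.33782166
 -0.75582427] 0.03792065662080147
0 {'translation': [0.0, 0.1, 2.1], 'rot': [0.0, 0.0, 0.0]}
0 {'translation': [0.0, 0.1, 2.2], 'rot': [0.0, 0.0, 0.0]}
0 {'translation': [-0.1, 0.1, 2.1], 'rot': [0.0, 0.0, 0.0]}
0 {'translation': [0.0, 0.0, 2.2], 'rot': [0.0, 0.0, 0.0]}
0 {'translation': [0.0, 0.1, 2.1], 'rot': [0.0, 0.0, 0.0]}
  end err mm [-0.2  0.4  0.1] deg [-0.05 -0.1   0.1 ]
```

Request:
drive_tool(
  motion=[
    {"translation": [0, 0.1, 2.1], "rot": [0, 0, 0], "gripper": 40},
    {"translation": [0, 0.1, 2.2], "rot": [0, 0, 0], "gripper": 40},
    {"translation": [-0.1, 0.1, 2.1], "rot": [0, 0, 0], "gripper": 40},
    {"translation": [0, 0.1, 2.2], "rot": [0, 0, 0], "gripper": 40},
    {"translation": [0, 0, 2.1], "rot": [0, 0, 0], "gripper": 40},
    {"translation": [0, 0, 0], "rot": [0, 0, 0], "gripper": 24},
    {"translation": [0, 0, 0], "rot": [0, 0, 0], "gripper": 24},
    {"translation": [0, 0, 0], "rot": [0, 0, 0], "gripper": 24},
  ],
)

```text
clock: 21.6
ee_pos: [0.6245, -0.1708, 0.3241]
tcp_rot: [-3.141, -0.004, 0.066]
force: [-1.3, 2.2, -1.5]
gripper_width: 0.0228
grip_force: 1.0
```

```bash
python3 - <<'E'
from h import *
s=status.sense();print(s['qpos'],s['gripper_width'],s['force'],pose()[0])
plan([(*lev(3.7-5*i),1) for i in range(1,17)])
E
```

```text
[-0.48075131  0.82788203  1.10486741  1.65103328 -0.79665698  1.17472911
 -0.68034257] 0.022797344745868534 [-1.28473599  2.19154233 -1.54904949] [ 0.62447034 -0.17079915  0.32408811]
0 {'translation': [0.1, 0.7, 0.2], 'rot': [0.0, 0.0, 5.0]}
  end err mm [ 0.5 -0.5  0.1] deg [-0.05 -0.21  0.1 ]
0 {'translation': [-0.1, 0.8, 0.0], 'rot': [0.0, 0.0, 5.0]}
  end err mm [-0.1  0.2  0.1] deg [-0.06 -0.2   0.1 ]
0 {'translation': [0.0, 0.9, 0.0], 'rot': [0.0, 0.0, 5.0]}
  end err mm [ 0.2 -0.1  0.1] deg [-0.08 -0.19  0.1 ]
0 {'translation': [-0.1, 0.9, 0.0], 'rot': [0.0, 0.0, 5.0]}
  end err mm [-0.4 -0.3  0.1] deg [-0.1  -0.19  0.1 ]
0 {'translation': [0.0, 0.8, 0.0], 'rot': [0.0, 0.0, 5.0]}
  end err mm [0.1 0.2 0. ] deg [-0.11 -0.18  0.1 ]
0 {'translation': [0.0, 0.9, 0.0], 'rot': [0.0, 0.0, 5.0]}
  end err mm [ 0.4 -0.3  0. ] deg [-0.13 -0.17  0.1 ]
0 {'translation': [-0.1, 0.9, 0.0], 'rot': [0.0, 0.0, 5.0]}
  end err mm [-0.3 -0.3 -0. ] deg [-0.14 -0.15  0.1 ]
0 {'translation': [0.0, 0.8, 0.0], 'rot': [0.0, 0.0, 5.0]}
  end err mm [ 0.4  0.1 -0. ] deg [-0.16 -0.14  0.1 ]
1 {'translat
[... 194 characters left out ...]
 [-0.18 -0.11  0.1 ]
1 {'translation': [0.0, 0.8, 0.0], 'rot': [0.0, 0.0, 5.0]}
  end err mm [ 0.5 -0.2 -0.1] deg [-0.19 -0.1   0.1 ]
1 {'translation': [-0.1, 0.9, 0.0], 'rot': [0.0, 0.0, 5.0]}
  end err mm [-0.1  0.1 -0.1] deg [-0.2  -0.08  0.1 ]
1 {'translation': [0.0, 0.9, 0.0], 'rot': [0.0, 0.0, 5.0]}
  end err mm [-0.1 -0.4 -0.2] deg [-0.2  -0.06  0.1 ]
1 {'translation': [-0.1, 0.8, 0.0], 'rot': [0.0, 0.0, 5.0]}
  end err mm [ 0.1  0.5 -0.2] deg [-0.21 -0.04  0.1 ]
1 {'translation': [0.0, 0.9, 0.0], 'rot': [0.0, 0.0, 5.0]}
  end err mm [ 0.  -0.  -0.2] deg [-0.21 -0.03  0.1 ]
1 {'translation': [0.0, 0.9, 0.0], 'rot': [0.0, 0.0, 5.0]}
  end err mm [-0.2 -0.5 -0.3] deg [-0.21 -0.01  0.1 ]
```

Request:
drive_tool(
  motion=[
    {"translation": [0.1, 0.7, 0.2], "rot": [0, 0, 5], "gripper": 24},
    {"translation": [-0.1, 0.8, 0], "rot": [0, 0, 5], "gripper": 24},
    {"translation": [0, 0.9, 0], "rot": [0, 0, 5], "gripper": 24},
    {"translation": [-0.1, 0.9, 0], "rot": [0, 0, 5], "gripper": 24},
  ],
)

```text
clock: 22.0
ee_pos: [0.6215, -0.2033, 0.322]
tcp_rot: [-3.14, -0.004, -0.286]
force: [2.6, 2.3, 0.2]
gripper_width: 0.0226
grip_force: 1.2
```

Request:
drive_tool(
  motion=[
    {"translation": [0, 0.8, 0], "rot": [0, 0, 5], "gripper": 24},
    {"translation": [0, 0.9, 0], "rot": [0, 0, 5], "gripper": 24},
    {"translation": [-0.1, 0.9, 0], "rot": [0, 0, 5], "gripper": 24},
    {"translation": [0, 0.8, 0], "rot": [0, 0, 5], "gripper": 24},
    {"translation": [0, 0, 0], "rot": [0, 0, 0], "gripper": 24},
  ],
)

```text
clock: 22.5
ee_pos: [0.6062, -0.2346, 0.3218]
tcp_rot: [-3.139, -0.003, -0.635]
force: [-0.1, -0.7, -0.2]
gripper_width: 0.0224
grip_force: 0.0
```

```bash
cat >> h.py <<'E'
def rep():
    s=status.sense();p,R=pose();print('q',s['qpos'].round(2),'F tool',(R.T@s['force']).round(2))
    g=p+R[:,2]*.18;d=g[:2]-AX;print('ang',np.rad2deg(np.arctan2(d[1],d[0])).round(1),'r',np.hypot(*d).round(4),'z',g[2].round(4))
def scan():
    c=cam('top');P=cloud(c)+np.array([.0021,-.003,0]);Rs=Ro.from_euler('z',PSI).as_matrix()
    k=P.reshape(-1,3);k=k[(np.abs(k[:,:2]-AX).max(1)<.13)&(k[:,2]>.15)&(k[:,2]<.172)]
    q=(P.reshape(-1,3)-O)@Rs
    h=q[:,2]-(.0389+.2493*q[:,0]);m=(h>.028)&(h<.043)&(q[:,0]>.0)&(q[:,0]<.03)&(np.abs(q[:,1])<.1)
    y=q[m,1];print('jaw y',np.percentile(y[y<0],[2,50,98]).round(4),'fence y',np.percentile(y[y>.03],[2,50,98]).round(4) if (y>.03).any() else '')
    w=q[(q[:,0]<.0)&(q[:,0]>-.075)&(q[:,1]>-.06)&(q[:,1]<.075)&(q[:,2]>.135)&(q[:,2]<.16)]
    if len(w)>20:
        _,l,cc=cv2.kmeans(w[:,1:2].astype(np.float32),2,None,(3,30,1e-5),5,cv2.KMEANS_PP_CENTERS)
        for i in(0,1):print('cap',np.median(w[l[:,0]==i],0).round(4),(l==i).sum())
E
python3 - <<'E'
from h import *
rep();scan();plan([(*lev(-36.3-5*i),1) for i in range(1,5)])
E
```

```text
q [-0.41  0.9   1.19  1.65 -0.89  1.23 -1.22] F tool [0.28 0.63 0.16]
ang -36.4 r 0.1004 z 0.1418Traceback (most recent call last):
  File "<stdin>", line 2, in <module>
  File "h.py", line 53, in scan
    y=q[m,1];print('jaw y',np.percentile(y[y<0],[2,50,98]).round(4),'fence y',np.percentile(y[y>.03],[2,50,98]).round(4) if (y>.03).any() else '')
                           ~~~~~~~~~~~~~^^^^^^^^^^^^^^^^^^
    return _quantile_unchecked(
        a, q, axis, out, overwrite_input, method, keepdims, weights)
    return _ureduce(a,
                    func=_quantile_ureduce_func,
    ...<5 lines>...
                    overwrite_input=overwrite_input,
                    method=method)
    r = func(a, **kwargs)
    result = _quantile(arr,
                       quantiles=q,
    ...<2 lines>...
                       out=out,
                       weights=wgt)
    slices_having_nans = np.isnan(arr[-1, ...])
                                  ~~~^^^^^^^^^
IndexError: index -1 is out of bounds for axis 0 with size 0
```

```bash
cat > j.py <<'E'
from h import *
def jaw():
    # jaw/fence faces from the scene camera, O frame; offset calibrated on the fence (inner face y=.068)
    P=cloud(cam('scene'));q=(P.reshape(-1,3)-O)@Ro.from_euler('z',PSI).as_matrix()
    h=q[:,2]-(.0389+.2493*q[:,0]);y=q[(h>.030)&(h<.041)&(q[:,0]>-.04)&(q[:,0]<.03)&(q[:,1]<-.005)&(q[:,1]>-.08),1]
    print('jaw top y',len(y),np.percentile(y,[3,50,97]).round(4) if len(y) else '')
E
python3 - <<'E'
from j import *
jaw();rep();plan([(*lev(-36.3-5*i),1) for i in range(1,5)])
# reference: initial scene
q=(np.load('v0.npz')['s'].reshape(-1,3)-O)@Ro.from_euler('z',PSI).as_matrix()
h=q[:,2]-(.0389+.2493*q[:,0]);y=q[(h>.030)&(h<.041)&(q[:,0]>-.04)&(q[:,0]<.03)&(q[:,1]<-.005)&(q[:,1]>-.08),1];print('start',len(y),np.percentile(y,[3,50,97]).round(4))
E
```

```text
jaw top y 170 [-0.0756 -0.0431 -0.0288]
q [-0.41  0.9   1.19  1.65 -0.88  1.23 -1.22] F tool [-0.11  0.22 -1.  ]
ang -35.8 r 0.1003 z 0.1414
0 {'translation': [-0.1, 0.9, -0.1], 'rot': [0.0, 0.0, 5.0]}
  end err mm [-0.1  0.3  0.4] deg [-0.14 -0.13  0.22]
0 {'translation': [0.0, 0.9, 0.0], 'rot': [0.0, 0.0, 5.0]}
  end err mm [-0.  -0.2  0.3] deg [-0.15 -0.12  0.22]
0 {'translation': [-0.1, 0.8, 0.0], 'rot': [0.0, 0.0, 5.0]}
  end err mm [0.1 0.6 0.3] deg [-0.16 -0.11  0.22]
0 {'translation': [0.0, 0.9, 0.0], 'rot': [0.0, 0.0, 5.0]}
  end err mm [0.1 0.1 0.3] deg [-0.17 -0.09  0.22]
start 114 [-0.0773 -0.0577 -0.0489]
```

Jaw has moved about 14 mm, as expected. Continue.

Request:
drive_tool(
  motion=[
    {"translation": [-0.1, 0.9, 0], "rot": [0, 0, 5], "gripper": 24},
    {"translation": [0, 0.9, 0], "rot": [0, 0, 5], "gripper": 24},
    {"translation": [-0.1, 0.8, 0], "rot": [0, 0, 5], "gripper": 24},
  ],
)

```text
clock: 22.9
ee_pos: [0.5885, -0.2518, 0.3211]
tcp_rot: [-3.139, -0.002, -0.894]
force: [4.2, -0.5, 0.1]
gripper_width: 0.0229
grip_force: 1.2
```

Request:
drive_tool(
  motion=[
    {"translation": [0, 0.4, 0], "rot": [0, 0, 2.5], "gripper": 24},
    {"translation": [0, 0.4, 0], "rot": [0, 0, 2.5], "gripper": 24},
  ],
)

```text
clock: 23.1
ee_pos: [0.5822, -0.2565, 0.3211]
tcp_rot: [-3.138, -0.002, -0.98]
force: [2.4, 1.3, -0.5]
gripper_width: 0.0226
grip_force: 1.1
```

Request:
drive_tool(
  motion=[
    {"translation": [0, 0.4, 0], "rot": [0, 0, 2.5], "gripper": 24},
    {"translation": [0, 0.4, 0], "rot": [0, 0, 2.5], "gripper": 24},
  ],
)

```text
clock: 23.3
ee_pos: [0.5755, -0.2607, 0.321]
tcp_rot: [-3.138, -0.001, -1.067]
force: [2.3, 0.6, -0.2]
gripper_width: 0.0225
grip_force: 1.1
```

```bash
python3 - <<'E'
from j import *
jaw();rep();plan([(*lev(-61.3-2.5*i),1) for i in range(1,9)])
E
```

```text
jaw top y 167 [-0.0764 -0.0349 -0.0201]
q [-0.38  0.89  1.22  1.7  -0.89  1.22 -1.58] F tool [-0.65 -1.21  0.45]
ang -60.1 r 0.0993 z 0.1411
0 {'translation': [0.0, 0.6, -0.1], 'rot': [0.0, 0.0, 2.5]}
  end err mm [-0.3  0.3  0. ] deg [-0.19 -0.06 -0.04]
0 {'translation': [0.0, 0.4, 0.0], 'rot': [0.0, 0.0, 2.5]}
  end err mm [0.  0.3 0. ] deg [-0.19 -0.05 -0.04]
0 {'translation': [0.0, 0.5, 0.0], 'rot': [0.0, 0.0, 2.5]}
  end err mm [-0.5 -0.   0. ] deg [-0.19 -0.04 -0.04]
0 {'translation': [0.0, 0.4, 0.0], 'rot': [0.0, 0.0, 2.5]}
  end err mm [-0.2  0.  -0. ] deg [-0.19 -0.03 -0.04]
0 {'translation': [0.0, 0.4, 0.0], 'rot': [0.0, 0.0, 2.5]}
  end err mm [ 0.2  0.  -0. ] deg [-0.19 -0.03 -0.04]
0 {'translation': [0.0, 0.5, 0.0], 'rot': [0.0, 0.0, 2.5]}
  end err mm [-0.4 -0.2 -0. ] deg [-0.19 -0.02 -0.04]
0 {'translation': [0.0, 0.4, 0.0], 'rot': [0.0, 0.0, 2.5]}
  end err mm [-0.1 -0.2 -0. ] deg [-0.19 -0.01 -0.04]
0 {'translation': [0.0, 0.4, 0.0], 'rot': [0.0, 0.0, 2.5]}
  end err mm [ 0.3 -0.3 -0.1] deg [-0.19 -0.   -0.04]
```

Request:
drive_tool(
  motion=[
    {"translation": [0, 0.5, 0], "rot": [0, 0, 2.5], "gripper": 24},
    {"translation": [0, 0.4, 0], "rot": [0, 0, 2.5], "gripper": 24},
  ],
)

```text
clock: 23.55
ee_pos: [0.5674, -0.265, 0.3209]
tcp_rot: [-3.138, -0.001, -1.154]
force: [1.7, 0.3, 0.5]
gripper_width: 0.0226
grip_force: 1.1
```

Request:
drive_tool(
  motion=[
    {"translation": [0, 0.5, 0], "rot": [0, 0, 2.5], "gripper": 24},
    {"translation": [0, 0.4, 0], "rot": [0, 0, 2.5], "gripper": 24},
  ],
)

```text
clock: 23.75
ee_pos: [0.5592, -0.2684, 0.3209]
tcp_rot: [-3.138, -0.001, -1.241]
force: [4.5, 1.6, 0.8]
gripper_width: 0.0225
grip_force: 2.1
```

```bash
python3 - <<'E'
from j import *
jaw();rep()
E
```

```text
jaw top y 160 [-0.0778 -0.0313 -0.017 ]
q [-0.38  0.87  1.22  1.73 -0.88  1.2  -1.73] F tool [-0.72 -3.81 -0.52]
ang -70.4 r 0.0993 z 0.141
```

Request:
drive_tool(
  motion=[
    {"translation": [0, 0.4, 0], "rot": [0, 0, 2.5], "gripper": 24},
    {"translation": [0, 0.4, 0], "rot": [0, 0, 2.5], "gripper": 24},
  ],
)

```text
clock: 24.0
ee_pos: [0.5518, -0.2707, 0.3208]
tcp_rot: [-3.138, -0.0, -1.328]
force: [3.3, 2.5, 0.8]
gripper_width: 0.0225
grip_force: 2.1
```

Request:
drive_tool(
  motion=[
    {"translation": [0, 0.5, 0], "rot": [0, 0, 2.5], "gripper": 24},
    {"translation": [0, 0.4, 0], "rot": [0, 0, 2.5], "gripper": 24},
  ],
)

```text
clock: 24.2
ee_pos: [0.5429, -0.2727, 0.3208]
tcp_rot: [-3.138, 0.0, -1.415]
force: [3.8, 1.8, 1.0]
gripper_width: 0.0227
grip_force: 2.0
```

```bash
python3 - <<'E'
from j import *
jaw();rep()
E
```

```text
jaw top y 162 [-0.0452 -0.031  -0.0167]
q [-0.38  0.85  1.23  1.76 -0.87  1.19 -1.88] F tool [-1.24 -2.56  0.57]
ang -80.2 r 0.0992 z 0.1408
```

Request:
drive_tool(
  motion=[
    {"translation": [0, 0, 0], "rot": [0, 0, 0], "gripper": 45},
    {"translation": [0, 0, 0], "rot": [0, 0, 0], "gripper": 45},
    {"translation": [0, 0, 0], "rot": [0, 0, 0], "gripper": 45},
    {"translation": [0, 0, -2], "rot": [0, 0, 0], "gripper": 45},
    {"translation": [0, 0, -4], "rot": [0, 0, 0], "gripper": 45},
    {"translation": [0, 0, -5], "rot": [0, 0, 0], "gripper": 45},
    {"translation": [0, 0, -3], "rot": [0, 0, 0], "gripper": 45},
    {"translation": [0, 0, 0], "rot": [0, 0, 0], "gripper": 0},
  ],
)

```text
clock: 25.05
ee_pos: [0.5417, -0.2743, 0.4646]
tcp_rot: [-3.134, -0.002, -1.417]
force: [-0.4, 0.2, -0.8]
gripper_width: 0.0371
grip_force: 0.0
```

```bash
python3 - <<'E'
from j import *
jaw();rep()
plan([((.50,-.32,.31),Rt(),24)],da=.5)
for k in 'ts':
  t=np.load('v0.npz')[k].reshape(-1,3)
  for y in(.1,.12,.14,.16,.18):
    o=t[(t[:,0]>.38)&(t[:,0]<.68)&(t[:,1]>y)&(t[:,1]<y+.02)&(t[:,2]>.03)];print(y,len(o),np.percentile(o[:,2],99).round(3) if len(o) else '')
E
```

```text
jaw top y 172 [-0.0376 -0.0321 -0.0155]
q [-0.4   0.62  1.23  1.62 -0.6   1.33 -2.07] F tool [-0.09 -0.    1.13]
ang -80.4 r 0.1001 z 0.2821
0 {'translation': [0.2, 0.2, -0.1], 'rot': [0.0, 0.0, -6.5]}
0 {'translation': [0.1, 0.2, -0.1], 'rot': [0.0, 0.0, -7.0]}
0 {'translation': [0.1, 0.2, -0.2], 'rot': [0.0, 0.0, -6.5]}
0 {'translation': [0.1, 0.3, -0.1], 'rot': [0.0, 0.0, -7.0]}
0 {'translation': [0.1, 0.2, -0.1], 'rot': [0.0, 0.0, -6.5]}
0 {'translation': [0.0, 0.3, -0.1], 'rot': [0.0, 0.0, -7.0]}
0 {'translation': [0.0, 0.3, -0.1], 'rot': [0.0, 0.0, -6.5]}
0 {'translation': [-0.1, 0.2, -0.1], 'rot': [0.0, 0.0, -7.0]}
1 {'translation': [0.0, 0.3, -0.2], 'rot': [0.0, 0.0, -6.5]}
1 {'translation': [-0.1, 0.2, -0.1], 'rot': [0.0, 0.0, -7.0]}
1 {'translation': [-0.1, 0.2, -0.1], 'rot': [0.0, 0.0, -6.5]}
1 {'translation': [-0.2, 0.2, -0.1], 'rot': [0.0, 0.0, -7.0]}
1 {'translation': [-0.2, 0.2, -0.1], 'rot': [0.0, 0.0, -6.5]}
1 {'translation': [-0.2, 0.2, -0.1], 'rot': [0.0, 0.0, -7.0]}
1 {'translation': [-0.2, 0.2, -0.2], 'rot': [0.0, 0.0, -6.5]}
1 {'translation': [-0.2, 0.1, -0.1], 'rot': [0.0, 0.0, -7.0]}
2 {'translation': [-0.2, 0.1, -0.1], 'rot': [0.0, 0.0, -6.5]}
2 {'translation': [-0.3, 0.0, -0.1], 'rot': [0.0, 0.0, -7.0]}
2 {'translation': [-0.3, 0.1, -0.1], 'rot': [0.0, 0.0, -6.5]}
2 {'translation': [-0.2, 0.0, -0.1], 'rot': [0.5, 0.0, -6.5]}
2 {'translation': [-0.3, 0.0, -0.2], 'rot': [0.0, 0.0, -7.0]}
2 {'translation': [-0.2, -0.1, -0.1], 'rot': [0.0, 0.0, -6.5]}
2 {'translation': [-0.3, -0.1, -0.1], 'rot': [0.0, -0.5, -7.0]}
2 {'translation': [-0.2, -0.1, -0.1], 'rot': [0.0, 0.0, -6.5]}
  end err mm [-0.1 -0.  -0.1] deg [-0.21  0.17 -0.19]
0.1 0 
0.12 0 
0.14 0 
0.16 0 
0.18 797 0.225
0.1 0 
0.12 0 
0.14 0 
0.16 0 
0.18 1080 0.221
```

Request:
drive_tool(
  motion=[
    {"translation": [0.1, 0.2, -0.2], "rot": [0, 0, -8], "gripper": 0},
    {"translation": [0.1, 0.3, -0.2], "rot": [0, 0, -8], "gripper": 0},
    {"translation": [0.1, 0.3, -0.2], "rot": [0, 0, -8], "gripper": 0},
    {"translation": [0.1, 0.3, -0.2], "rot": [0, 0, -8], "gripper": 0},
    {"translation": [0, 0.3, -0.2], "rot": [0, 0, -8], "gripper": 0},
    {"translation": [0, 0.3, -0.2], "rot": [0, 0, -8], "gripper": 0},
    {"translation": [-0.1, 0.3, -0.2], "rot": [0, 0, -8], "gripper": 0},
    {"translation": [-0.1, 0.3, -0.2], "rot": [0, 0, -8], "gripper": 0},
  ],
)

```text
clock: 25.9
ee_pos: [0.5243, -0.2893, 0.4751]
tcp_rot: [-3.14, -0.0, -0.295]
force: [-0.3, -0.4, 0.0]
gripper_width: 0.0003
grip_force: 0.0
```

Request:
drive_tool(
  motion=[
    {"translation": [-0.1, 0.3, -0.1], "rot": [0, 0, -8], "gripper": 0},
    {"translation": [-0.2, 0.2, -0.1], "rot": [0, 0, -8], "gripper": 0},
    {"translation": [-0.2, 0.2, -0.1], "rot": [0, 0, -8], "gripper": 0},
    {"translation": [-0.2, 0.2, -0.1], "rot": [0, 0, -8], "gripper": 0},
    {"translation": [-0.3, 0.2, -0.1], "rot": [0, 0, -8], "gripper": 0},
    {"translation": [-0.3, 0.1, -0.1], "rot": [0, 0, -8], "gripper": 0},
    {"translation": [-0.3, 0.1, -0.1], "rot": [0, 0, -8], "gripper": 0},
    {"translation": [-0.3, 0, -0.1], "rot": [0, 0, -8], "gripper": 0},
  ],
)

```text
clock: 26.7
ee_pos: [0.5071, -0.3068, 0.4828]
tcp_rot: [-3.141, -0.001, 0.822]
force: [0.3, -0.3, 0.5]
gripper_width: 0.0001
grip_force: 0.0
```

Request:
drive_tool(
  motion=[
    {"translation": [-0.3, 0, 0], "rot": [0, 0, -8], "gripper": 0},
    {"translation": [-0.3, 0, 0], "rot": [0, 0, -8], "gripper": 0},
    {"translation": [-0.3, 0, 0], "rot": [0, 0, -8], "gripper": 0},
    {"translation": [-0.2, -0.1, 0], "rot": [0, 0, -8], "gripper": 0},
    {"translation": [0, 0, 0], "rot": [0, 0, 0], "gripper": 0},
  ],
)

```text
clock: 27.2
ee_pos: [0.5002, -0.316, 0.483]
tcp_rot: [3.141, -0.002, 1.377]
force: [0.0, 0.4, 0.2]
gripper_width: 0.0002
grip_force: 0.0
```

```bash
python3 - <<'E'
from j import *
rep();print(pose())
c=cam('wrist');W=cloud(c);np.savez('v3.npz',W=W)
k=W.reshape(-1,3);k=k[(np.abs(k[:,:2]-AX).max(1)<.13)&(k[:,2]>.152)&(k[:,2]<.172)]
h=(np.c_[AX[None],.1]);X=(np.r_[AX,.11]);iw=np.linalg.inv(c['W']);x=iw[:3,:3]@X+iw[:3,3];u=int(x[0]/x[2]*c['fx']+c['cx']);v=int(x[1]/x[2]*c['fy']+c['cy']);print(u,v)
m=np.median(k,0);print('knob',len(k),m,np.rad2deg(np.arctan2(*(m[:2]-AX)[::-1])))
a=max(0,v-50);b=max(0,u-50);cv2.imwrite('pics/w4.png',cv2.resize(c['img'][a:a+85,b:b+110],None,fx=7,fy=7,interpolation=cv2.INTER_CUBIC))
E
```

```text
q [ 0.02  0.34  0.63  1.62 -0.21  1.25  0.5 ] F tool [ 0.4  -0.05 -0.18]
ang -100.4 r 0.143 z 0.303
(array([ 0.50016577, -0.3159879 ,  0.48302593]), array([[ 1.92332551e-01,  9.81329537e-01,  7.28391108e-04],
       [ 9.81328254e-01, -1.92333514e-01,  1.63619394e-03],
       [ 1.74573946e-03,  4.00097422e-04, -9.99998396e-01]]))
277 69
knob 324 [ 0.54355651 -0.27349765  0.16256464] -79.89356687154368
```

View pics/w4.png

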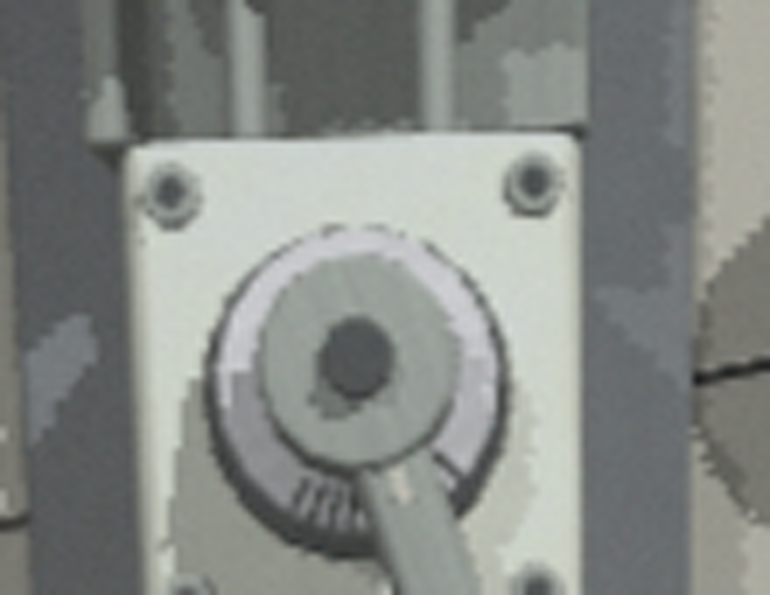

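The crop shows the hub (355,358), the lever going down-right with its pointer at (400,487), and collar marks at (305–355,500) and (447,468). I check the slip numerically by polar-sampling the collar against the picture taken before turning.

```bash
python3 - <<'E'
from j import *
c=cam('wrist')
def W_from(p,rpy):
    T=np.eye(4);T[:3,:3]=Ro.from_euler('xyz',rpy).as_matrix();T[:3,3]=p;return T@np.array(c['tool_from_camera'])
views={'now':(c['img'],c['W'],np.load('v3.npz')['W']),
 'before':(cv2.imread('pics/w3.png'),W_from([.50026,-.30199,.47767],[-3.132,.001,1.406]),np.load('v2.npz')['W'])}
for n,(im,W,P) in views.items():
    q=P.reshape(-1,3);r=np.hypot(*(q[:,:2]-AX).T)
    s=(r>.0175)&(r<.0225)&(q[:,2]>.08)&(q[:,2]<.102);zc=np.median(q[s,2]);print(n,'collar z',zc.round(4))
    iw=np.linalg.inv(W);g=cv2.cvtColor(im,cv2.COLOR_BGR2GRAY).astype(np.float32)
    A=np.arange(-180,181,1.5)
    prof=[]
    for r in(.0185,.0195,.0205,.0215):
        a=np.deg2rad(A);X=np.c_[AX[0]+r*np.cos(a),AX[1]+r*np.sin(a),np.full(len(a),zc)]
        x=X@iw[:3,:3].T+iw[:3,3];u=(x[:,0]/x[:,2]*c['fx']+c['cx']).astype(np.float32);v=(x[:,1]/x[:,2]*c['fy']+c['cy']).astype(np.float32)
        prof.append(cv2.remap(g,u[None],v[None],cv2.INTER_LINEAR)[0])
    pr=np.mean(prof,0);base=np.array([np.median(pr[max(0,i-6):i+7]) for i in range(len(pr))]);d=pr-base
    i0=[i for i in range(1,len(A)-1) if d[i]<-12 and d[i]<=d[i-1] and d[i]<=d[i+1]]
    print(' dark marks',[(float(A[i]),int(d[i])) for i in i0])
E
```

```text
now collar z 0.0947
 dark marks [(-129.0, -22), (-102.0, -15), (-52.5, -49)]
before collar z 0.0947
 dark marks [(-57.0, -33), (-48.0, -12), (-40.5, -16), (-31.5, -14), (-24.0, -14), (-15.0, -20), (-12.0, -20)]
```

Slip ≈ 83.6° lever − ~72° collar ≈ 0.2 rad (between one and two marks), and the jaw stays put. Now the lock tab.

```bash
python3 - <<'E'
from j import *
Rs=Ro.from_euler('z',PSI).as_matrix()
V=np.load('v1.npz')['P'].reshape(-1,3);q=(V-O)@Rs
t=q[(q[:,2]>.105)&(q[:,2]<.12)&(abs(q[:,1]-.125)<.03)&(abs(q[:,0])<.04)]
lo,hi=np.percentile(t,[3,97],axis=0);m=(lo+hi)/2;print(lo.round(4),hi.round(4),m.round(4))
a=st(m[0]-.032,m[1],.27);b=st(m[0]-.032,m[1],.097)
plan([(a,Rt(),11),(b,Rt(),5)])
E
```

```text
[-0.0173  0.1129  0.1077] [-0.0042  0.1368  0.1157] [-0.0107  0.1248  0.1117]
0 {'translation': [3.5, -0.5, 0.3], 'rot': [0.0, 0.0, 0.0]}
0 {'translation': [3.4, -0.5, 0.3], 'rot': [0.0, 0.0, -0.5]}
0 {'translation': [3.5, -0.4, 0.3], 'rot': [0.0, 0.0, 0.0]}
0 {'translation': [3.5, -0.5, 0.3], 'rot': [0.0, 0.0, 0.0]}
0 {'translation': [3.5, -0.5, 0.3], 'rot': [0.0, 0.0, -0.5]}
0 {'translation': [3.5, -0.4, 0.4], 'rot': [0.0, 0.0, 0.0]}
0 {'translation': [3.5, -0.4, 0.3], 'rot': [0.0, 0.0, -0.5]}
0 {'translation': [3.4, -0.4, 0.3], 'rot': [0.0, 0.0, 0.0]}
1 {'translation': [3.5, -0.4, 0.3], 'rot': [0.0, 0.0, 0.0]}
1 {'translation': [3.5, -0.4, 0.3], 'rot': [0.0, 0.0, -0.5]}
1 {'translation': [3.5, -0.4, 0.3], 'rot': [0.0, 0.0, 0.0]}
  end err mm [ 0.1 -0.  -0.1] deg [ 0.05 -0.09  0.01]
1 {'translation': [0.0, 0.0, 3.5], 'rot': [0.0, 0.0, 0.0]}
1 {'translation': [0.0, 0.0, 3.4], 'rot': [0.0, 0.0, 0.0]}
1 {'translation': [0.0, 0.0, 3.5], 'rot': [0.0, 0.0, 0.0]}
1 {'translation': [0.0, 0.0, 3.4], 'rot': [0.0, 0.0, 0.0]}
1 {'translation': [0.0, 0.0, 3.5], 'rot': [0.0, 0.0, 0.0]}
  end err mm [ 0.3  0.2 -0.1] deg [ 0.05 -0.09  0.01]
```

Request:
drive_tool(
  motion=[
    {"translation": [3.5, -0.5, 0.3], "rot": [0, 0, 0], "gripper": 0},
    {"translation": [3.4, -0.5, 0.3], "rot": [0, 0, -0.5], "gripper": 0},
    {"translation": [3.5, -0.4, 0.3], "rot": [0, 0, 0], "gripper": 0},
    {"translation": [3.5, -0.5, 0.3], "rot": [0, 0, 0], "gripper": 0},
    {"translation": [3.5, -0.5, 0.3], "rot": [0, 0, -0.5], "gripper": 0},
    {"translation": [3.5, -0.4, 0.4], "rot": [0, 0, 0], "gripper": 0},
    {"translation": [3.5, -0.4, 0.3], "rot": [0, 0, -0.5], "gripper": 0},
    {"translation": [3.4, -0.4, 0.3], "rot": [0, 0, 0], "gripper": 0},
  ],
)

```text
clock: 28.1
ee_pos: [0.5162, -0.0341, 0.459]
tcp_rot: [3.14, -0.001, 1.397]
force: [0.9, 0.8, 0.6]
gripper_width: 0.0005
grip_force: 0.0
```

Request:
drive_tool(
  motion=[
    {"translation": [3.5, -0.4, 0.3], "rot": [0, 0, 0], "gripper": 0},
    {"translation": [3.5, -0.4, 0.3], "rot": [0, 0, -0.5], "gripper": 0},
    {"translation": [3.5, -0.4, 0.3], "rot": [0, 0, 0], "gripper": 0},
    {"translation": [0, 0, 0], "rot": [0, 0, 0], "gripper": 0},
    {"translation": [0, 0, 3.5], "rot": [0, 0, 0], "gripper": 0},
    {"translation": [0, 0, 3.4], "rot": [0, 0, 0], "gripper": 0},
    {"translation": [0, 0, 3.5], "rot": [0, 0, 0], "gripper": 0},
    {"translation": [0, 0, 0], "rot": [0, 0, 0], "gripper": 0},
  ],
)

```text
clock: 28.9
ee_pos: [0.5211, 0.0694, 0.3429]
tcp_rot: [-3.138, 0.002, 1.406]
force: [-0.5, -0.1, 0.7]
gripper_width: 0.0003
grip_force: 0.0
```

```bash
python3 - <<'E'
from j import *
p,R=pose();g=p+R[:,2]*.18;print('grasp in O frame',((g-O)@Ro.from_euler('z',PSI).as_matrix()).round(4),status.sense()['force'])
plan([(st(-.0427,.1248,.097),Rt(),2)])
E
```

```text
grasp in O frame [-0.0456  0.1238  0.1629] [-0.52998561 -0.07054538  0.72018594]
0 {'translation': [0.0, 0.1, 3.3], 'rot': [0.0, 0.0, 0.0]}
0 {'translation': [0.1, 0.2, 3.3], 'rot': [0.0, 0.0, 0.0]}
  end err mm [ 0.5  0.1 -0.1] deg [-0.21  0.13  0.07]
```

Request:
drive_tool(
  motion=[
    {"translation": [0, 0, 3.3], "rot": [0, 0, 0], "gripper": 0},
    {"translation": [0.1, 0, 3.3], "rot": [0, 0, 0], "gripper": 0},
    {"translation": [0, 0, 0], "rot": [0, 0, 0], "gripper": 0},
    {"translation": [0, 0.5, 0], "rot": [0, 0, 0], "gripper": 0},
    {"translation": [0, 0.5, 0], "rot": [0, 0, 0], "gripper": 0},
    {"translation": [0, 0.5, 0], "rot": [0, 0, 0], "gripper": 0},
    {"translation": [0, 0.4, 0], "rot": [0, 0, 0], "gripper": 0},
  ],
)

```text
clock: 29.6
ee_pos: [0.5421, 0.0676, 0.2818]
tcp_rot: [3.138, -0.002, 1.409]
force: [-2.6, 0.4, 2.0]
gripper_width: 0.0003
grip_force: 1.1
```

Request:
drive_tool(
  motion=[
    {"translation": [0, 0.4, 0], "rot": [0, 0, 0], "gripper": 0},
    {"translation": [0, 0.4, 0], "rot": [0, 0, 0], "gripper": 0},
    {"translation": [0, 0.3, 0], "rot": [0, 0, 0], "gripper": 0},
    {"translation": [0, 0.2, 0], "rot": [0, 0, 0], "gripper": 0},
    {"translation": [0, 0, 0], "rot": [0, 0, 0], "gripper": 0},
  ],
)

```text
clock: 30.1
ee_pos: [0.5544, 0.0655, 0.2806]
tcp_rot: [3.139, -0.001, 1.409]
force: [-0.5, -0.2, 0.2]
gripper_width: 0.0001
grip_force: 0.0
```

Request:
drive_tool(
  motion=[
    {"translation": [0, 0.2, 0], "rot": [0, 0, 0], "gripper": 0},
    {"translation": [0, 0.1, 0], "rot": [0, 0, 0], "gripper": 0},
  ],
)

```text
clock: 30.3
ee_pos: [0.5572, 0.065, 0.2807]
tcp_rot: [3.139, -0.001, 1.409]
force: [-2.2, -0.7, 0.4]
gripper_width: 0.0004
grip_force: 1.0
```

Request:
drive_tool(
  motion=[
    {"translation": [0, 0.1, 0], "rot": [0, 0, 0], "gripper": 0},
    {"translation": [0, 0.1, 0], "rot": [0, 0, 0], "gripper": 0},
  ],
)

```text
clock: 30.5
ee_pos: [0.5584, 0.0648, 0.2806]
tcp_rot: [-3.141, -0.001, 1.409]
force: [-16.3, 1.3, 13.8]
gripper_width: 0.0005
grip_force: 8.4
```

Request:
drive_tool(
  motion=[
    {"translation": [0, 0.1, 0], "rot": [0, 0, 0], "gripper": 0},
    {"translation": [0, 0.1, 0], "rot": [0, 0, 0], "gripper": 0},
  ],
)

```text
clock: 30.7
ee_pos: [0.5594, 0.0648, 0.2804]
tcp_rot: [-3.138, -0.001, 1.41]
force: [-30.3, 3.7, 25.9]
gripper_width: 0.001
grip_force: 15.2
```

Request:
drive_tool(
  motion=[
    {"translation": [0, -0.5, 0], "rot": [0, 0, 0], "gripper": 0},
    {"translation": [0, -1, 0], "rot": [0, 0, 0], "gripper": 0},
    {"translation": [0, 0, -3], "rot": [0, 0, 0], "gripper": 0},
    {"translation": [0, 0, -4], "rot": [0, 0, 0], "gripper": 0},
    {"translation": [0, 0, -5], "rot": [0, 0, 0], "gripper": 0},
    {"translation": [0, 0, -5], "rot": [0, 0, 0], "gripper": 0},
    {"translation": [-2, -4, -3], "rot": [0, 0, 0], "gripper": 0},
    {"translation": [-2, -4, -2], "rot": [0, 0, 0], "gripper": 0},
  ],
)

```text
clock: 31.5
ee_pos: [0.4625, 0.0407, 0.4998]
tcp_rot: [3.137, -0.001, 1.409]
force: [0.2, -0.3, 0.7]
gripper_width: 0.0002
grip_force: 0.0
```

Request:
drive_tool(
  motion=[
    {"translation": [-3, -2, 0], "rot": [0, 0, 0], "gripper": 0},
    {"translation": [-4, 0, 0], "rot": [0, 0, 0], "gripper": 0},
    {"translation": [-4, 0, 0], "rot": [0, 0, 0], "gripper": 0},
    {"translation": [-4, 0, 0], "rot": [0, 0, 0], "gripper": 0},
    {"translation": [-4, 0, 0], "rot": [0, 0, 0], "gripper": 0},
    {"translation": [0, 0, 0], "rot": [0, 0, 0], "gripper": 0},
  ],
)

```text
clock: 32.1
ee_pos: [0.4115, -0.1475, 0.4983]
tcp_rot: [3.138, -0.001, 1.403]
force: [0.1, -0.0, 0.7]
gripper_width: 0.0005
grip_force: 0.0
```

```bash
python3 - <<'E'
from j import *
jaw()
c=cam('wrist');W=cloud(c);Rs=Ro.from_euler('z',PSI).as_matrix();q=(W.reshape(-1,3)-O)@Rs
t=q[(q[:,2]>.105)&(q[:,2]<.12)&(abs(q[:,1]-.125)<.03)&(abs(q[:,0])<.05)]
if len(t):lo,hi=np.percentile(t,[3,97],axis=0);print('tab x now',((lo+hi)/2).round(4),'was -.0107')
s=cam('scene');cv2.imwrite('pics/fin.png',np.hstack([cv2.resize(c['img'],(400,300)),cv2.resize(s['img'][140:260,160:320],(400,300),interpolation=cv2.INTER_CUBIC)]))
E
```

```text
jaw top y 167 [-0.0386 -0.0316 -0.0144]
tab x now [0.01   0.1134 0.1088] was -.0107
```

View pics/fin.png

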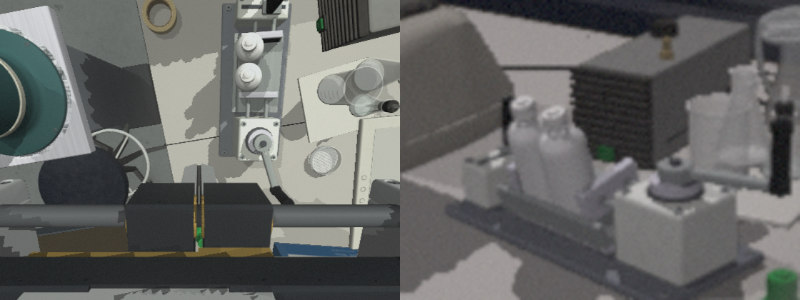

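The final view shows both bottles clamped side by side behind the lip, with the lever swung to the right. The tab moved about 21 mm and met a firm stop. I check the bottle caps once against the lip position, then hand in.

```bash
python3 - <<'E'
from h import *
W=cloud(cam('wrist'));Rs=Ro.from_euler('z',PSI).as_matrix();q=(W.reshape(-1,3)-O)@Rs
w=q[(q[:,0]<.0)&(q[:,0]>-.075)&(q[:,1]>-.06)&(q[:,1]<.075)&(q[:,2]>.137)&(q[:,2]<.16)]
_,l,cc=cv2.kmeans(w[:,1:2].astype(np.float32),2,None,(3,30,1e-5),5,cv2.KMEANS_PP_CENTERS)
ok=True
for i in(0,1):
    m=np.median(w[l[:,0]==i],0);print('cap',m.round(4));ok&=abs(m[0]+.0413)<.006
print('expected x -.0413',ok)
if ok: print(ticket.job_done())
E
```

```text
cap [-0.0412  0.0441  0.1427]
cap [-0.0417 -0.0008  0.143 ]
expected x -.0413 True
the job is handed in; nothing more can be done
None
```

The job is handed in at about 32 s, verdict not shown: both bottles are clamped against the lip, the lever slipped about 0.2 rad (estimated from collar marks and jaw travel), then the tab was pushed to its hard stop.

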